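# Free and pack the pharmacy delivery tote

## Task

Two cardboard packs have been left on the lid of the teal delivery tote: first move both into the white returns tray, flat on their undersides as they lie now. Then swing the lid up by its steel bar until it stands upright by itself, and load everything from the dark grey mat: bottles upright in the blue-floored compartment, medicine cartons the way up they stand now in the orange-floored one. When all is loaded, swing the lid fully shut; leave the other things on the bench where they are.

Things in the scene. Friction and masses are not known exactly. Their poses are not given: they have to be found in the camera images.
- tote: teal tote fixed to the bench, 200 (x) x 300 (y) x 80 high, walls and floor 5 thick; origin: centre of its underside, z up. A 4 thick divider along x at y = 0, its top at z = 55, makes two compartments, each 190 x 143 inside: the one at +y (left from the robot) has a blue floor, for bottles; the one at -y an orange floor, for cartons. Each holds two items, one behind the other in x
- lid (a joint): hinge of the tote's dark teal lid (200 x 300 x 6, 0.25 kg; shut, its underside is at tote z = 80, top at 86), in rad: 0 = fully shut, 1.57 = upright, stop at 1.9. The axis is parallel to the tote's y, on the far (+x) rim. Stiff hinge: the lid stays at any angle; moving it takes about 3 N at the bar
- lid_hinge (a point): point on the hinge axis, middle of the far rim: tote x = 100, y = 0, z = 83
- lid_bar (a point): middle of the lid's steel handle bar: round, 10 diameter, 110 long, parallel to the tote's y, in the plane of the lid, 250 from the hinge axis, 50 ahead of the lid's front edge (rods at its ends join it). Lid shut: at tote x = -150, z = 83. It can be pinched from above at any lid angle and turns in the fingers
- tray: white returns tray fixed to the bench, 270 (x) by 190 (y), floor 5 thick, walls 5 thick and 25 high; origin at the centre of its underside
- mat: dark grey mat fixed to the bench, 280 (x) by 200 (y), 2 thick, on which the items to pack stand; origin at the centre of its underside
- pack1: brown cardboard shelf pack with a white paper patch, 120 (x) by 55 (y) by 60 high, 0.3 kg; origin at the centre of its underside; starts on the lid
- pack2: brown cardboard shelf pack with a white paper patch, 120 (x) by 55 (y) by 60 high, 0.3 kg; origin at the centre of its underside; starts on the lid
- bottle1: white round medicine bottle with lilac band and blue cap, 62 diameter, straight side up to 48, 70 tall in all; origin at the centre of its underside, z up; may be absent
- bottle2: white round medicine bottle with lilac band and blue cap, 62 diameter, straight side up to 48, 70 tall in all; origin at the centre of its underside, z up; may be absent
- carton1: white and orange medicine carton, 80 (x) by 50 (y) by 50 high; origin at the centre of its underside, z up; may be absent
- carton2: white and orange medicine carton, 80 (x) by 50 (y) by 50 high; origin at the centre of its underside, z up; may be absent
- amber: bystander: amber glass bottle, 60 diameter, 110 tall; origin under its centre
- pilljar: bystander: white jar with green cap, 70 diameter, 90 tall; origin under its centre
- counter: bystander: empty green tablet-counting tray, 90 by 140 by 18; origin under its centre
There are look-alikes about, which are no part of the job. What is shaped like the bottle1 but yellow is not meant. What is shaped like the pack1 but purple is not meant.

How it is judged:
By the outcome, as a careful person would: the job done as asked, in the order asked, and still so for the second after the job is handed in, with the robot touching nothing.
Of bottle1, bottle2, carton1, carton2 only 2 to 4 are there at a start; the rules pass over those that are not, and their reading is None.
At some moment in a run one of bottle1, bottle2, carton1, carton2 may be knocked a few centimetres aside while the robot is not near it.
It also fails if it takes over 210 s, if anything falls off the work surface, if the arm or the gripper's body presses on something with over 40 N, if the wrist force passes 120 N, or if a joint passes its speed limit or range.

## Robot

A 6-joint arm with a two-finger parallel gripper is mounted at the origin on the work surface. World frame = base frame: x ahead of the robot, y to its left, z up, the work surface at z = 0. Lengths are in mm, angles in rad, forces in N, time in s.
With the tool pointing down it reaches from about 350 to 875 mm from the base axis. Payload 4.2 kg.
Tool frame: the origin (TCP) lies midway between the tips of the shut fingers; the grasp point (between the pads) lies 19 mm behind it; z points along the fingers, y is the line along which they close (so a half turn about z gives the same grasp; the last joint's range is limited). The gripper opens to 87 mm and grips with 3 to 60 N. Pads are 19 mm wide; open, the fingers measure 117 mm over their backs; the gripper's body (75 mm by 190 mm) begins 51 mm behind the grasp point.
Start: joints at [-0.913, 0.385, 0.008, 0, -1.194, -0.259], TCP at [242.709, -575.927, 222.55] pointing down, gripper open.
Joint ranges: [-3.14, 3.14], [-1.21, 2.06], [-1.07, 1.41], [-3.16, 2.05], [-2.99, -0.16], [-3.1, 3.1]. Speed limits (rad/s): [2.79, 2.79, 3.14, 3.14, 3.14, 3.14].

## Interface

Orientations are given as a rotation vector (axis times angle).
In Python, from workcell import state, get_image, finish_job gives the robot as it stands.
- The arm moves only by the tool apply_moves, never from a script. Its argument "increments" is a list of rows, each an object with "travel": the shift along the tool's x, y, z in units of 0.15 m (1.0 is 0.15 m), a list of three; "delta_rot": the turn, a rotation vector about the tool's x, y, z in units of pi rad (1.0 is pi rad), a list of three. In form: [{"travel": [tx, ty, tz], "delta_rot": [ax, ay, az]}, ...]. A call has 1 to 20 rows; each row is the pose to reach, as a shift and turn from the pose commanded when the call began, along the tool's axes at that moment, turning the shorter way round; what a row does not reach only later rows make up. A row lasts 1/12 s, in which the tool goes at most 41.7 mm and 7.16 degrees, less where a joint would pass 70% of its speed; a pose out of reach is approached as far as the arm can. A call with a number of a shift or a turn outside -1 to 1 is refused whole. A call with a gripper value outside its range is refused whole. "gripper" is the opening, from 0 (shut) to 1 (fully open), set as the call begins (left out, the last holds). The fingers move at their own pace and stop on an object; "newtons" is the grip in N (left out, the last holds). Time passes only in rows, so rows that repeat a pose let the fingers close. It gives the time, the measured TCP pose, the force, the opening and the grip force at its end, in the units of the state.
- state(): the state, without advancing time (a new reading comes with each control period).
- get_image(name): name is "scene" or "side" or "wrist"; returns a dict with "frame" (400x640x3 uint8, blue, green, red), "range_z" (400x640 float32, mm along the optical axis (not along the pixel's ray), 0 where there is no reading), "intrinsics" (3x3 intrinsics, pixels), "origin" and "orientation" of the camera in the world; the wrist camera has in their place "mount" (4x4, takes a point from camera to tool coordinates, whose origin is the TCP and whose axes are the flange's). Camera axes: x right, y up, looking along -z (the intrinsics and any distortion apply to the point x, -y, -z); pixel columns grow to the right and rows downward; lengths in mm; the calibration is good to about 2 mm. A picture is of the moment at which its call begins: read the wrist's pose just before it.
- finish_job(): hands the job in; it is judged then, once.
The state is a dict: "clock": time; "q": joint angles; "qd": joint speeds; "effort": joint torques, N m; "tool_pos": TCP position; "eef_rot": TCP orientation; "force": force on the tool from outside, world axes, zero at the start; "torque": the same for the moment, N m; "grip_width": finger opening in mm; "grip_force": force on a finger pad.
Only numpy, scipy, OpenCV 4.12 (cv2) and the standard library are available. Lean on these libraries where they do the work, as an engineer would, in place of code of your own. Each camera call takes 0.05 s, during which the arm holds its last target. There are 200 camera calls.

## Working session

There is one attempt and no reset: what is moved stays moved. The work goes in short steps, Python scripts to look and compute and a tool call to move; the robot and the scene stay as the last step left them, time stands still between calls to the robot, and variables do not carry over. Pictures are saved under pics/ and viewed, at most 14 in all, crops included, and the job is handed in when it is done.

Besides the shell and the picture viewer there is one more tool, called after "Call:" as a command line: name --argument value ..., lists and objects as JSON in quotes. apply_moves: Moves the arm, as the interface text tells. Its arguments: {"type":"object","properties":{"increments":{"type":"array"},"gripper":{"type":"number"},"newtons":{"type":"number"}},"required":["increments"]}

```bash
mkdir -p pics; ls
cat > h.py <<'E'
import numpy as np, cv2
from scipy.spatial.transform import Rotation as R
from workcell import state, get_image
def cloud(name):
    s=state(); d=get_image(name); z=d["range_z"]; K=np.array(d["intrinsics"])
    v,u=np.mgrid[0:z.shape[0],0:z.shape[1]]
    x=(u-K[0,2])/K[0,0]*z; y=(v-K[1,2])/K[1,1]*z
    P=np.stack([x,-y,-z],-1)
    if "mount" in d:
        M=np.array(d["mount"]); P=P@M[:3,:3].T+M[:3,3]
        P=P@R.from_rotvec(s["eef_rot"]).as_matrix().T+np.array(s["tool_pos"])
    else:
        o=np.array(d["orientation"]); Rm=o if o.shape==(3,3) else R.from_rotvec(o).as_matrix()
        P=P@Rm.T+np.array(d["origin"])
    P[z==0]=np.nan
    return d["frame"],P
E
python3 - <<'E'
from h import *
print(state())
for n in ("scene","side"):
    d=get_image(n); print({k:v for k,v in d.items() if k not in("frame","range_z")}); cv2.imwrite(f"pics/{n}0.png",d["frame"])
E
```

```text
pics
{'clock': 0.0, 'q': array([-9.13378403e-01,  3.85607905e-01,  6.61979614e-03, -5.14053970e-04,
       -1.19397236e+00, -2.58660052e-01]), 'qd': array([-0.00084547, -0.00094299, -0.00096159,  0.00139436, -0.00094329,
       -0.00110223]), 'effort': array([-4.60349347e-04, -3.90667927e+01,  1.87405640e+01,  4.21980679e+00,
        1.10064159e-02, -1.88246590e-04]), 'tool_pos': array([ 242.49613607, -575.3906208 ,  221.42399927]), 'eef_rot': array([ 0.62182874, -3.07889624, -0.00338031]), 'force': array([-0.32128895,  0.84310388,  0.37219882]), 'torque': array([ 0.00453818,  0.01390846, -0.01749549]), 'grip_force': 0.0, 'grip_width': 86.94504545974594}
{'intrinsics': array([[477.57238397,   0.        , 324.93412267],
       [  0.        , 477.57238397, 199.34026586],
       [  0.        ,   0.        ,   1.        ]]), 'origin': array([ 1200.75660158, -1030.18225433,   833.92691264]), 'orientation': array([0.98221215, 0.26480174, 0.43910755])}
{'intrinsics': array([[407.09125905,   0.        , 322.06510025],
       [  0.        , 407.09125905, 198.4579579 ],
       [  0.        ,   0.        ,   1.        ]]), 'origin': array([ 494.95657372,  770.7159262 , 1062.46565904]), 'orientation': array([ 0.07975853, -0.98318332, -2.8500874 ])}
```

View pics/scene0.png

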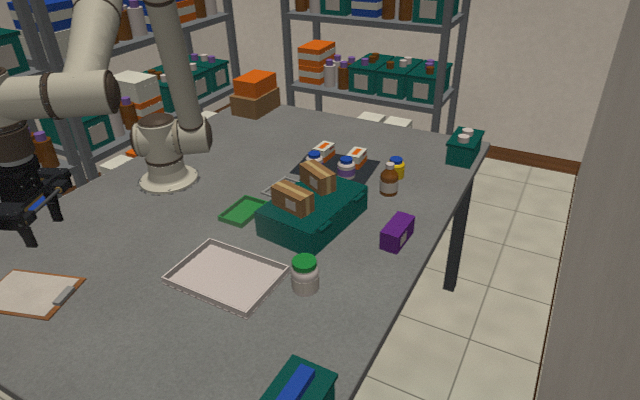

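View pics/side0.png

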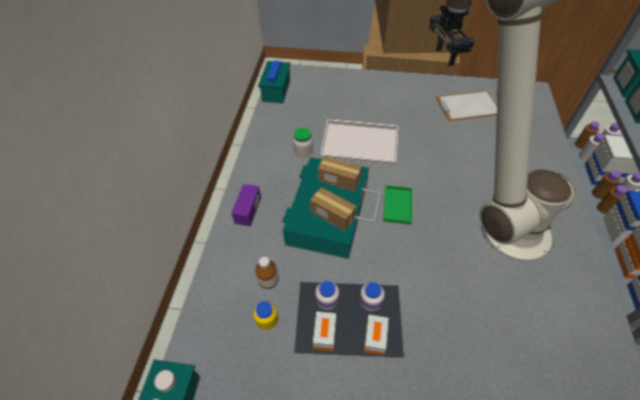

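The scene view shows the packs at about (292,197) and (317,177), the bottles at (314,158) and (346,166), and the cartons at (322,151) and (357,156). In the side view they are at (332,209) and (340,174), (327,293) and (372,294), (325,330) and (377,334). The tray is at (360,142) and the tote at (328,205) in the side view. All four items are present.

```bash
cat >> h.py <<'E'
def tops(zlo,zhi,box,names=("side","scene"),minn=40,cache={}):
    """connected blobs of points with z in range, per view: centre, size, angle, median z"""
    for n in names:
        if n not in cache: cache[n]=cloud(n)
        f,P=cache[n]; x,y,z=P[...,0],P[...,1],P[...,2]
        m=(z>zlo)&(z<zhi)&(x>box[0])&(x<box[1])&(y>box[2])&(y<box[3])
        k,l=cv2.connectedComponents(m.astype(np.uint8),connectivity=4)
        for i in range(1,k):
            q=l==i
            if q.sum()<minn: continue
            pts=P[q]; c,s,a=cv2.minAreaRect(pts[:,:2].astype(np.float32)); vv,uu=np.where(q)
            print(n,"px",int(uu.mean()),int(vv.mean()),"n",q.sum(),"c",np.round(c,1),"s",np.round(s,1),"a",round(a,1),"z",round(np.median(pts[:,2]),1),"bgr",np.median(f[q],0))
E
python3 - <<'E'
from h import *
B=(250,950,-500,500)
print("packs");tops(138,160,B)
print("lid");tops(78,94,B)
print("items");tops(42,75,B)
print("tray rim/counter");tops(14,30,B)
print("mat"); f,P=cloud("side")
for n in("side","scene"):
    f,P=cloud(n); m=(f.max(-1)<60)&(abs(P[...,2])<8)&(P[...,1]>50)&(P[...,0]>300)&(P[...,0]<900)
    m=cv2.morphologyEx(m.astype(np.uint8),cv2.MORPH_OPEN,np.ones((3,3)))>0
    print(m.sum(),cv2.minAreaRect(P[m][:,:2].astype(np.float32)),np.median(P[m],0))
E
```

```text
packs
side px 339 167 n 590 c [563.5 -67.4] s [ 59.5 120.8] a 76.6 z 145.2 bgr [ 76. 117. 147.]
side px 333 203 n 710 c [568.1  70.7] s [ 57.1 123.5] a 62.4 z 145.2 bgr [ 75. 115. 147.]
scene px 316 169 n 414 c [567.4  69.1] s [ 60.3 123.6] a 63.6 z 144.8 bgr [ 70. 108. 143.]
scene px 291 190 n 513 c [563.6 -69.5] s [ 59.  126.9] a 76.2 z 144.7 bgr [ 71. 108. 143.]
lid
side px 302 133 n 204 c [ 714.7 -263.1] s [62.9 59.6] a 84.6 z 88.5 bgr [ 65.5 142.   33. ]
side px 324 205 n 3341 c [568.5   5.9] s [301.  266.6] a 83.6 z 85.2 bgr [81. 89. 11.]
side px 265 268 n 118 c [726.8 265.5] s [45.1 37.7] a 20.8 z 83.2 bgr [ 30.   72.5 115. ]
scene px 389 171 n 71 c [734.8 247.9] s [42.8 32.8] a 17.0 z 84.8 bgr [ 23.  60. 100.]
scene px 313 206 n 2538 c [569.3   3.3] s [304.7 266.4] a 83.2 z 85.0 bgr [73. 81. 24.]
scene px 265 191 n 54 c [442.5 -31.3] s [29.1 56. ] a 37.4 z 84.6 bgr [114.  119.  122.5]
scene px 303 262 n 394 c [ 714.4 -265.4] s [59.4 60.9] a 25.4 z 88.5 bgr [ 66. 133.  46.]
items
side px 303 143 n 157 c [ 710.2 -247.6] s [68.1 40.7] a 16.8 z 60.1 bgr [122. 129. 132.]
side px 2
[... 2326 characters left out ...]
.3] a 85.0 z 22.9 bgr [ 56.  81. 108.]
scene px 345 173 n 75 c [564.5 277.4] s [59.7 29.3] a 27.7 z 21.6 bgr [89. 57. 74.]
scene px 387 190 n 78 c [737.2 243.8] s [60.1 32.4] a 27.4 z 22.2 bgr [ 94.5 101.5 107. ]
scene px 311 234 n 464 c [651.9 -51.9] s [358.5 165.9] a 50.0 z 22.1 bgr [55. 60. 23.]
scene px 395 241 n 144 c [870.5  12.5] s [129.8  48.6] a 62.9 z 21.9 bgr [72.  31.5 59. ]
scene px 225 275 n 1091 c [ 513.6 -327. ] s [195.7 273.4] a 89.4 z 21.1 bgr [104. 109. 115.]
scene px 305 288 n 136 c [ 725.6 -283.3] s [67.9 31.3] a 30.0 z 21.6 bgr [ 97.  104.5 110. ]
mat
0 ((0.0, 0.0), (0.0, 0.0), 0.0) [nan nan nan]
307 ((497.72088623046875, 345.5858459472656), (264.0970153808594, 186.32159423828125), 8.700525283813477) [594.63786368 351.61689248   1.03800692]
  return _methods._mean(a, axis=axis, dtype=dtype,
  ret = um.true_divide(
```

```bash
cat > plan.py <<'E'
import json,numpy as np,math,os
# commanded pose: x,y,z (mm), yaw of tool x (deg), tool z down
def plan(calls):
    """calls: list of lists of waypoints (x,y,z,yaw); prints rows in tool axes/units, splits nothing, tracks rounding"""
    c=json.load(open("cmd.json")) if os.path.exists("cmd.json") else [242.709,-575.927,222.55,-157.15]
    for i,w in enumerate(calls):
        x0,y0,z0,t0=c; a=math.radians(t0); prev=c
        for x,y,z,t in w:
            dx,dy=x-x0,y-y0
            tr=np.round(np.array([dx*math.cos(a)+dy*math.sin(a),dx*math.sin(a)-dy*math.cos(a),z0-z])/150,3)
            dt=round(-((t-t0+180)%360-180)/180,3)
            n=max(math.dist(prev[:3],(x,y,z))/41.7,abs((t-prev[3]+180)%360-180)/7.16)
            print(i,"rows>=%.1f"%n,tr.tolist(),"rz",dt,"" if abs(tr).max()<=1 else "TOO FAR")
            d=tr*150; c=[x0+d[0]*math.cos(a)+d[1]*math.sin(a),y0+d[0]*math.sin(a)-d[1]*math.cos(a),z0-d[2],t0-dt*180]
            prev=[x,y,z,t]
    json.dump(c,open("cmd.json","w"))
E
python3 - <<'E'
from plan import plan
from h import *
d=get_image("wrist"); print(d["mount"])
plan([[(340,-445,240,-157.15)],[(430,-310,250,-157.15)],[(520,-170,255,-157.15)],[(563.5,-68.4,220,166.4)],[(563.5,-68.4,112,166.4)]])
E
```

```text
[[ 3.53983603e-04  9.59128573e-01  2.82970415e-01  7.81267107e+01]
 [ 9.99999498e-01 -6.04896770e-04  7.99342754e-04 -6.37173382e-01]
 [ 9.37840364e-04  2.82969989e-01 -9.59128305e-01 -1.61725717e+02]
 [ 0.00000000e+00  0.00000000e+00  0.00000000e+00  1.00000000e+00]]
0 rows>=3.9 [-0.937, 0.552, -0.116] rz -0.0 
1 rows>=3.9 [-0.902, 0.597, -0.067] rz -0.0 
2 rows>=4.0 [-0.915, 0.627, -0.033] rz -0.0 
3 rows>=5.1 [-0.531, 0.512, 0.233] rz 0.202 
4 rows>=2.6 [-0.0, -0.001, 0.72] rz 0.001
```

Call:
apply_moves --increments '[{"travel": [-0.937, 0.552, -0.116], "delta_rot": [0, 0, 0]}, {"travel": [-0.937, 0.552, -0.116], "delta_rot": [0, 0, 0]}, {"travel": [-0.937, 0.552, -0.116], "delta_rot": [0, 0, 0]}, {"travel": [-0.937, 0.552, -0.116], "delta_rot": [0, 0, 0]}]' --gripper 1 --newtons 30

```text
clock: 0.73
tool_pos: [340.8, -443.6, 240.2]
eef_rot: [-0.621, 3.079, -0.0]
force: [1.3, 0.3, 0.1]
grip_width: 86.8
grip_force: 0.0
```

Call:
apply_moves --increments '[{"travel": [-0.902, 0.597, -0.067], "delta_rot": [0, 0, 0]}, {"travel": [-0.902, 0.597, -0.067], "delta_rot": [0, 0, 0]}, {"travel": [-0.902, 0.597, -0.067], "delta_rot": [0, 0, 0]}, {"travel": [-0.902, 0.597, -0.067], "delta_rot": [0, 0, 0]}]'

```text
clock: 1.07
tool_pos: [430.9, -307.9, 250.5]
eef_rot: [-0.623, 3.078, -0.001]
force: [0.1, -0.2, -0.2]
grip_width: 86.7
grip_force: 0.0
```

Call:
apply_moves --increments '[{"travel": [-0.915, 0.627, -0.033], "delta_rot": [0, 0, 0]}, {"travel": [-0.915, 0.627, -0.033], "delta_rot": [0, 0, 0]}, {"travel": [-0.915, 0.627, -0.033], "delta_rot": [0, 0, 0]}, {"travel": [-0.915, 0.627, -0.033], "delta_rot": [0, 0, 0]}, {"travel": [-0.915, 0.627, -0.033], "delta_rot": [0, 0, 0]}]'

```text
clock: 1.48
tool_pos: [523.5, -165.1, 255.1]
eef_rot: [-0.632, 3.075, -0.0]
force: [-0.1, -1.3, 0.4]
grip_width: 86.6
grip_force: 0.0
```

Call:
apply_moves --increments '[{"travel": [-0.531, 0.512, 0.233], "delta_rot": [0, 0, 0.202]}, {"travel": [-0.531, 0.512, 0.233], "delta_rot": [0, 0, 0.202]}, {"travel": [-0.531, 0.512, 0.233], "delta_rot": [0, 0, 0.202]}, {"travel": [-0.531, 0.512, 0.233], "delta_rot": [0, 0, 0.202]}, {"travel": [-0.531, 0.512, 0.233], "delta_rot": [0, 0, 0.202]}, {"travel": [-0.531, 0.512, 0.233], "delta_rot": [0, 0, 0.202]}, {"travel": [-0.531, 0.512, 0.233], "delta_rot": [0, 0, 0.202]}, {"travel": [-0.531, 0.512, 0.233], "delta_rot": [0, 0, 0.202]}]'

```text
clock: 2.15
tool_pos: [563.5, -68.6, 220.2]
eef_rot: [0.366, 3.12, 0.0]
force: [-0.3, 0.2, 0.3]
grip_width: 87.4
grip_force: 0.0
```

Run:
```python
from h import *
s=state(); print(s["clock"],s["tool_pos"],s["eef_rot"],s["q"],s["force"])
x=R.from_rotvec(s["eef_rot"]).as_matrix(); print("yaw",np.degrees(np.arctan2(x[1,0],x[0,0])), x[:,2])
f,P=cloud("wrist"); cv2.imwrite("pics/w1.png",f)
B=(250,950,-500,500)
tops(138,160,B,("wrist",)); tops(80,95,B,("wrist",))
```

```text
2.15 [563.46464339 -68.63473318 220.21236042] [3.66283737e-01 3.11982673e+00 1.03624246e-04] [ 1.64185351e-01  2.88949258e-01 -1.39944587e-01  3.33052694e-05
 -1.14155972e+00 -1.96873580e+00] [-0.3185295   0.15623337  0.3130153 ]
yaw 166.60766801406217 [ 3.43102976e-04  2.61474282e-05 -9.99999941e-01]
wrist px 514 161 n 14001 c [568.   69.4] s [ 56.9 120.9] a 62.8 z 145.5 bgr [ 95. 137. 177.]
wrist px 319 199 n 11799 c [561.9 -68.9] s [ 55.2 116.7] a 76.2 z 145.7 bgr [ 97. 140. 180.]
wrist px 369 150 n 33804 c [550.1   0. ] s [299.7 239.3] a 76.7 z 85.6 bgr [111. 119.  52.]
wrist px 554 205 n 3013 c [612.2 134. ] s [ 43.3 117.6] a 76.4 z 85.4 bgr [106. 116.  54.]
wrist px 192 353 n 148 c [ 706.9 -236.5] s [15.8 10.9] a 49.3 z 86.7 bgr [49. 86. 36.]
```

Run:
```python
from plan import plan
import json; c=json.load(open("cmd.json")); json.dump([c[0],c[1],220-.05,c[3]],open("cmd.json","w"))
x,y=562.9,-68.6
plan([[(x,y,140,166.4),(x,y,112,166.4)],[(x,y,160,166.4),(x,y,225,166.4)],[(562,-190,225,-143)],[(563,-326,200,-90.5)],[(563,-326,60,-90.5),(563,-326,38,-90.5),(563,-326,31.5,-90.5)]])
```

```text
0 rows>=1.9 [0.004, -0.002, 0.533] rz -0.001 
0 rows>=0.7 [0.004, -0.002, 0.72] rz -0.001 
1 rows>=1.2 [-0.0, 0.0, -0.32] rz 0.001 
1 rows>=1.6 [-0.0, 0.0, -0.754] rz 0.001 
2 rows>=7.1 [-0.186, -0.788, 0.0] rz -0.282 
3 rows>=7.3 [0.541, -0.727, 0.167] rz -0.291 
4 rows>=3.4 [0.0, -0.0, 0.933] rz -0.0 
4 rows>=0.5 [0.0, -0.0, 1.08] rz -0.0 TOO FAR
4 rows>=0.2 [0.0, -0.0, 1.123] rz -0.0 TOO FAR
```

Call:
apply_moves --increments '[{"travel": [0.004, -0.002, 0.4], "delta_rot": [0, 0, 0]}, {"travel": [0.004, -0.002, 0.533], "delta_rot": [0, 0, 0]}, {"travel": [0.004, -0.002, 0.65], "delta_rot": [0, 0, 0]}, {"travel": [0.004, -0.002, 0.72], "delta_rot": [0, 0, 0]}, {"travel": [0.004, -0.002, 0.72], "delta_rot": [0, 0, 0]}]'

```text
clock: 2.67
tool_pos: [561.5, -69.0, 109.9]
eef_rot: [-0.369, -3.115, 0.002]
force: [-0.2, -0.0, 0.9]
grip_width: 87.0
grip_force: 0.0
```

Call:
apply_moves --increments '[{"travel": [0, 0, 0], "delta_rot": [0, 0, 0]}, {"travel": [0, 0, 0], "delta_rot": [0, 0, 0]}, {"travel": [0, 0, 0], "delta_rot": [0, 0, 0]}, {"travel": [0, 0, 0], "delta_rot": [0, 0, 0]}, {"travel": [0, 0, 0], "delta_rot": [0, 0, 0]}, {"travel": [0, 0, 0], "delta_rot": [0, 0, 0]}, {"travel": [0, 0, 0], "delta_rot": [0, 0, 0]}, {"travel": [0, 0, 0], "delta_rot": [0, 0, 0]}]' --gripper 0 --newtons 30

```text
clock: 3.33
tool_pos: [563.1, -68.5, 112.7]
eef_rot: [0.369, 3.119, 0.0]
force: [-0.9, 0.3, 3.9]
grip_width: 54.8
grip_force: 30.0
```

Call:
apply_moves --increments '[{"travel": [0, 0, -0.05], "delta_rot": [0, 0, 0]}, {"travel": [0, 0, -0.2], "delta_rot": [0, 0, 0]}, {"travel": [0, 0, -0.4], "delta_rot": [0, 0, 0]}, {"travel": [0, 0, -0.6], "delta_rot": [0, 0, 0]}, {"travel": [0, 0, -0.754], "delta_rot": [0, 0, 0]}, {"travel": [0, 0, -0.754], "delta_rot": [0, 0, 0]}]'

```text
clock: 3.83
tool_pos: [565.4, -68.6, 230.5]
eef_rot: [0.367, 3.11, 0.002]
force: [1.0, -0.2, -2.4]
grip_width: 54.8
grip_force: 30.0
```

Call:
apply_moves --increments '[{"travel": [-0.186, -0.788, 0], "delta_rot": [0, 0, -0.282]}, {"travel": [-0.186, -0.788, 0], "delta_rot": [0, 0, -0.282]}, {"travel": [-0.186, -0.788, 0], "delta_rot": [0, 0, -0.282]}, {"travel": [-0.186, -0.788, 0], "delta_rot": [0, 0, -0.282]}, {"travel": [-0.186, -0.788, 0], "delta_rot": [0, 0, -0.282]}, {"travel": [-0.186, -0.788, 0], "delta_rot": [0, 0, -0.282]}, {"travel": [-0.186, -0.788, 0], "delta_rot": [0, 0, -0.282]}, {"travel": [-0.186, -0.788, 0], "delta_rot": [0, 0, -0.282]}]'

```text
clock: 4.5
tool_pos: [561.1, -189.8, 222.7]
eef_rot: [1.008, -2.972, -0.004]
force: [-0.0, 0.6, -3.9]
grip_width: 55.1
grip_force: 30.0
```

Call:
apply_moves --increments '[{"travel": [0.541, -0.727, 0], "delta_rot": [0, 0, -0.291]}, {"travel": [0.541, -0.727, 0], "delta_rot": [0, 0, -0.291]}, {"travel": [0.541, -0.727, 0], "delta_rot": [0, 0, -0.291]}, {"travel": [0.541, -0.727, 0], "delta_rot": [0, 0, -0.291]}, {"travel": [0.541, -0.727, 0.333], "delta_rot": [0, 0, -0.291]}, {"travel": [0.541, -0.727, 0.333], "delta_rot": [0, 0, -0.291]}, {"travel": [0.541, -0.727, 0.333], "delta_rot": [0, 0, -0.291]}, {"travel": [0.541, -0.727, 0.333], "delta_rot": [0, 0, -0.291]}, {"travel": [0.541, -0.727, 0.333], "delta_rot": [0, 0, -0.291]}, {"travel": [0.541, -0.727, 0.333], "delta_rot": [0, 0, -0.291]}]'

```text
clock: 5.33
tool_pos: [563.0, -325.4, 173.4]
eef_rot: [2.211, -2.23, -0.005]
force: [-0.5, -1.1, -2.8]
grip_width: 54.7
grip_force: 30.0
```

Call:
apply_moves --increments '[{"travel": [0, 0, 0.2], "delta_rot": [0, 0, 0]}, {"travel": [0, 0, 0.4], "delta_rot": [0, 0, 0]}, {"travel": [0, 0, 0.6], "delta_rot": [0, 0, 0]}, {"travel": [0, 0, 0.75], "delta_rot": [0, 0, 0]}, {"travel": [0, 0, 0.83], "delta_rot": [0, 0, 0]}, {"travel": [0, 0, 0.89], "delta_rot": [0, 0, 0]}, {"travel": [0, 0, 0.92], "delta_rot": [0, 0, 0]}, {"travel": [0, 0, 0.94], "delta_rot": [0, 0, 0]}, {"travel": [0, 0, 0.957], "delta_rot": [0, 0, 0]}, {"travel": [0, 0, 0.957], "delta_rot": [0, 0, 0]}, {"travel": [0, 0, 0.957], "delta_rot": [0, 0, 0]}, {"travel": [0, 0, 0.957], "delta_rot": [0, 0, 0]}]'

```text
clock: 6.33
tool_pos: [564.3, -326.0, 32.6]
eef_rot: [-2.214, 2.228, -0.003]
force: [-0.5, 0.7, -3.0]
grip_width: 54.7
grip_force: 30.0
```

Run:
```python
from plan import plan
import json; c=json.load(open("cmd.json")); json.dump([c[0],c[1],31.5,c[3]],open("cmd.json","w"))
x,y,t=567.8,69.8,-27.2
plan([[(563,-326,30.3,-90.5)],[(563,-326,178,-90.5)],[(565,-195,210,-60)],[(567,-62,210,-35)],[(x,y,195,t)],[(x,y,112,t)],[(x,y,225,t)],[(560,-70,225,-50)],[(500,-215,225,-80)],[(443,-326,178,-90.5)],[(443,-326,31.5,-90.5)]])
```

```text
0 rows>=0.0 [0.0, -0.0, 0.008] rz -0.0 
1 rows>=3.5 [0.0, -0.0, -0.985] rz -0.0 
2 rows>=4.3 [-0.873, -0.005, -0.213] rz -0.17 
3 rows>=3.5 [-0.761, -0.456, 0.0] rz -0.139 
4 rows>=3.2 [-0.499, -0.723, 0.1] rz -0.043 
5 rows>=2.0 [0.0, -0.0, 0.553] rz 0.0 
6 rows>=2.7 [0.0, -0.0, -0.753] rz 0.0 
7 rows>=3.4 [0.38, 0.852, 0.0] rz 0.127 
8 rows>=4.2 [0.484, 0.928, 0.0] rz 0.166 
9 rows>=3.2 [0.662, 0.503, 0.313] rz 0.059 
10 rows>=3.5 [0.0, 0.0, 0.977] rz -0.0
```

Call:
apply_moves --increments '[{"travel": [0, 0, 0.008], "delta_rot": [0, 0, 0]}, {"travel": [0, 0, 0.008], "delta_rot": [0, 0, 0]}, {"travel": [0, 0, 0.008], "delta_rot": [0, 0, 0]}]'

```text
clock: 6.58
tool_pos: [564.5, -326.1, 31.8]
eef_rot: [-2.214, 2.228, -0.003]
force: [-1.0, 1.2, 3.1]
grip_width: 54.7
grip_force: 30.0
```

Call:
apply_moves --increments '[{"travel": [0, 0, 0], "delta_rot": [0, 0, 0]}, {"travel": [0, 0, 0], "delta_rot": [0, 0, 0]}, {"travel": [0, 0, 0], "delta_rot": [0, 0, 0]}, {"travel": [0, 0, 0], "delta_rot": [0, 0, 0]}, {"travel": [0, 0, 0], "delta_rot": [0, 0, 0]}, {"travel": [0, 0, -0.2], "delta_rot": [0, 0, 0]}, {"travel": [0, 0, -0.45], "delta_rot": [0, 0, 0]}, {"travel": [0, 0, -0.7], "delta_rot": [0, 0, 0]}, {"travel": [0, 0, -0.985], "delta_rot": [0, 0, 0]}, {"travel": [0, 0, -0.985], "delta_rot": [0, 0, 0]}]' --gripper 0.85

```text
clock: 7.42
tool_pos: [568.3, -328.3, 188.5]
eef_rot: [-2.212, 2.223, -0.027]
force: [1.0, -0.4, 1.8]
grip_width: 73.8
grip_force: 0.0
```

Call:
apply_moves --increments '[{"travel": [-0.873, -0.005, -0.213], "delta_rot": [0, 0, -0.17]}, {"travel": [-0.873, -0.005, -0.213], "delta_rot": [0, 0, -0.17]}, {"travel": [-0.873, -0.005, -0.213], "delta_rot": [0, 0, -0.17]}, {"travel": [-0.873, -0.005, -0.213], "delta_rot": [0, 0, -0.17]}, {"travel": [-0.873, -0.005, -0.213], "delta_rot": [0, 0, -0.17]}]' --gripper 1

```text
clock: 7.83
tool_pos: [566.2, -192.0, 211.6]
eef_rot: [-2.73, 1.552, -0.004]
force: [-0.2, -1.1, 0.3]
grip_width: 86.4
grip_force: 0.0
```

Call:
apply_moves --increments '[{"travel": [-0.761, -0.456, 0], "delta_rot": [0, 0, -0.139]}, {"travel": [-0.761, -0.456, 0], "delta_rot": [0, 0, -0.139]}, {"travel": [-0.761, -0.456, 0], "delta_rot": [0, 0, -0.139]}, {"travel": [-0.761, -0.456, 0], "delta_rot": [0, 0, -0.139]}]'

```text
clock: 8.17
tool_pos: [567.1, -57.3, 210.1]
eef_rot: [-3.002, 0.923, -0.001]
force: [0.5, -0.7, 0.0]
grip_width: 87.1
grip_force: 0.0
```

Call:
apply_moves --increments '[{"travel": [-0.499, -0.723, 0.1], "delta_rot": [0, 0, -0.043]}, {"travel": [-0.499, -0.723, 0.1], "delta_rot": [0, 0, -0.043]}, {"travel": [-0.499, -0.723, 0.1], "delta_rot": [0, 0, -0.043]}, {"travel": [-0.499, -0.723, 0.1], "delta_rot": [0, 0, -0.043]}, {"travel": [-0.499, -0.723, 0.1], "delta_rot": [0, 0, -0.043]}, {"travel": [-0.499, -0.723, 0.1], "delta_rot": [0, 0, -0.043]}]'

```text
clock: 8.67
tool_pos: [567.2, 70.3, 194.9]
eef_rot: [3.055, -0.732, -0.0]
force: [0.5, -0.2, 0.5]
grip_width: 86.9
grip_force: 0.0
```

Run:
```python
from h import *
s=state(); print(s["clock"],s["tool_pos"],s["grip_width"])
B=(250,950,-500,500)
tops(138,160,B,("scene","wrist")); tops(62,80,(380,640,-430,-220),("scene","wrist"));
```

```text
8.6667 [567.20649814  70.25157    194.88767045] 86.93124346323724
scene px 316 169 n 415 c [569.1  68.2] s [ 60.2 126.4] a 62.5 z 144.9 bgr [ 73. 112. 148.]
wrist px 318 200 n 12942 c [575.6  64.9] s [ 55.2 102.6] a 62.9 z 145.7 bgr [116. 170. 216.]
scene px 238 265 n 635 c [ 564.9 -326.5] s [123.5  57. ] a 88.0 z 64.1 bgr [ 81. 115. 147.]
```

Call:
apply_moves --increments '[{"travel": [0, 0, 0.2], "delta_rot": [0, 0, 0]}, {"travel": [0, 0, 0.38], "delta_rot": [0, 0, 0]}, {"travel": [0, 0, 0.5], "delta_rot": [0, 0, 0]}, {"travel": [0, 0, 0.553], "delta_rot": [0, 0, 0]}, {"travel": [0, 0, 0.553], "delta_rot": [0, 0, 0]}, {"travel": [0, 0, 0.553], "delta_rot": [0, 0, 0]}]'

```text
clock: 9.27
tool_pos: [568.1, 69.1, 112.8]
eef_rot: [-3.054, 0.735, -0.002]
force: [-0.5, 0.2, 0.7]
grip_width: 86.8
grip_force: 0.0
```

Call:
apply_moves --increments '[{"travel": [0, 0, 0], "delta_rot": [0, 0, 0]}, {"travel": [0, 0, 0], "delta_rot": [0, 0, 0]}, {"travel": [0, 0, 0], "delta_rot": [0, 0, 0]}, {"travel": [0, 0, 0], "delta_rot": [0, 0, 0]}, {"travel": [0, 0, 0], "delta_rot": [0, 0, 0]}, {"travel": [0, 0, 0], "delta_rot": [0, 0, 0]}, {"travel": [0, 0, 0], "delta_rot": [0, 0, 0]}, {"travel": [0, 0, -0.05], "delta_rot": [0, 0, 0]}, {"travel": [0, 0, -0.2], "delta_rot": [0, 0, 0]}, {"travel": [0, 0, -0.4], "delta_rot": [0, 0, 0]}, {"travel": [0, 0, -0.6], "delta_rot": [0, 0, 0]}, {"travel": [0, 0, -0.753], "delta_rot": [0, 0, 0]}, {"travel": [0, 0, -0.753], "delta_rot": [0, 0, 0]}]' --gripper 0

```text
clock: 10.35
tool_pos: [570.0, 70.5, 230.9]
eef_rot: [-3.05, 0.731, -0.015]
force: [0.6, -0.5, -2.6]
grip_width: 54.6
grip_force: 30.0
```

Call:
apply_moves --increments '[{"travel": [0.38, 0.852, 0], "delta_rot": [0, 0, 0.127]}, {"travel": [0.38, 0.852, 0], "delta_rot": [0, 0, 0.127]}, {"travel": [0.38, 0.852, 0], "delta_rot": [0, 0, 0.127]}, {"travel": [0.38, 0.852, 0], "delta_rot": [0, 0, 0.127]}]'

```text
clock: 10.68
tool_pos: [557.9, -73.5, 223.3]
eef_rot: [2.841, -1.335, -0.006]
force: [0.5, 0.3, -3.5]
grip_width: 54.8
grip_force: 30.0
```

Call:
apply_moves --increments '[{"travel": [0.484, 0.928, 0], "delta_rot": [0, 0, 0.166]}, {"travel": [0.484, 0.928, 0], "delta_rot": [0, 0, 0.166]}, {"travel": [0.484, 0.928, 0], "delta_rot": [0, 0, 0.166]}, {"travel": [0.484, 0.928, 0], "delta_rot": [0, 0, 0.166]}, {"travel": [0.484, 0.928, 0], "delta_rot": [0, 0, 0.166]}]'

```text
clock: 11.1
tool_pos: [496.7, -218.8, 223.4]
eef_rot: [2.398, -2.025, -0.006]
force: [0.5, 0.5, -3.6]
grip_width: 55.1
grip_force: 30.0
```

Call:
apply_moves --increments '[{"travel": [0.662, 0.503, 0.1], "delta_rot": [0, 0, 0.059]}, {"travel": [0.662, 0.503, 0.1], "delta_rot": [0, 0, 0.059]}, {"travel": [0.662, 0.503, 0.2], "delta_rot": [0, 0, 0.059]}, {"travel": [0.662, 0.503, 0.313], "delta_rot": [0, 0, 0.059]}, {"travel": [0.662, 0.503, 0.313], "delta_rot": [0, 0, 0.059]}, {"travel": [0.662, 0.503, 0.313], "delta_rot": [0, 0, 0.059]}]'

```text
clock: 11.6
tool_pos: [442.5, -325.7, 176.3]
eef_rot: [2.212, -2.228, -0.007]
force: [1.0, 0.6, -2.9]
grip_width: 55.0
grip_force: 30.0
```

Call:
apply_moves --increments '[{"travel": [0, 0, 0.2], "delta_rot": [0, 0, 0]}, {"travel": [0, 0, 0.4], "delta_rot": [0, 0, 0]}, {"travel": [0, 0, 0.6], "delta_rot": [0, 0, 0]}, {"travel": [0, 0, 0.78], "delta_rot": [0, 0, 0]}, {"travel": [0, 0, 0.86], "delta_rot": [0, 0, 0]}, {"travel": [0, 0, 0.92], "delta_rot": [0, 0, 0]}, {"travel": [0, 0, 0.95], "delta_rot": [0, 0, 0]}, {"travel": [0, 0, 0.97], "delta_rot": [0, 0, 0]}, {"travel": [0, 0, 0.98], "delta_rot": [0, 0, 0]}, {"travel": [0, 0, 0.985], "delta_rot": [0, 0, 0]}, {"travel": [0, 0, 0.985], "delta_rot": [0, 0, 0]}]'

```text
clock: 12.52
tool_pos: [444.8, -326.4, 31.5]
eef_rot: [-2.214, 2.228, -0.004]
force: [-0.2, 0.8, -2.0]
grip_width: 54.9
grip_force: 30.0
```

Run:
```python
from plan import plan
import json; c=json.load(open("cmd.json")); json.dump([c[0],c[1],30.25,c[3]],open("cmd.json","w"))
plan([[(443,-326,178,-90.5)],[(443,-190,215,-96)],[(443,-55,215,-96)],[(443,17,200,-96)]])
```

```text
0 rows>=3.5 [0.0, 0.0, -0.985] rz -0.0 
1 rows>=3.4 [-0.906, 0.009, -0.247] rz 0.03 
2 rows>=3.2 [-0.895, 0.093, 0.0] rz 0.0 
3 rows>=1.8 [-0.478, 0.05, 0.1] rz 0.0
```

Call:
apply_moves --increments '[{"travel": [0, 0, 0.003], "delta_rot": [0, 0, 0]}, {"travel": [0, 0, 0.003], "delta_rot": [0, 0, 0]}]'

```text
clock: 12.68
tool_pos: [444.8, -326.4, 31.5]
eef_rot: [-2.214, 2.228, -0.004]
force: [0.5, 2.7, 5.5]
grip_width: 54.9
grip_force: 30.0
```

Call:
apply_moves --increments '[{"travel": [0, 0, 0], "delta_rot": [0, 0, 0]}, {"travel": [0, 0, 0], "delta_rot": [0, 0, 0]}, {"travel": [0, 0, 0], "delta_rot": [0, 0, 0]}, {"travel": [0, 0, 0], "delta_rot": [0, 0, 0]}, {"travel": [0, 0, 0], "delta_rot": [0, 0, 0]}, {"travel": [0, 0, -0.2], "delta_rot": [0, 0, 0]}, {"travel": [0, 0, -0.45], "delta_rot": [0, 0, 0]}, {"travel": [0, 0, -0.7], "delta_rot": [0, 0, 0]}, {"travel": [0, 0, -0.985], "delta_rot": [0, 0, 0]}, {"travel": [0, 0, -0.985], "delta_rot": [0, 0, 0]}]' --gripper 0.85

```text
clock: 13.52
tool_pos: [448.3, -328.9, 186.6]
eef_rot: [-2.213, 2.223, -0.026]
force: [1.1, 0.2, -0.2]
grip_width: 74.1
grip_force: 0.0
```

Call:
apply_moves --increments '[{"travel": [-0.906, 0.009, -0.247], "delta_rot": [0, 0, 0.03]}, {"travel": [-0.906, 0.009, -0.247], "delta_rot": [0, 0, 0.03]}, {"travel": [-0.906, 0.009, -0.247], "delta_rot": [0, 0, 0.03]}, {"travel": [-0.906, 0.009, -0.247], "delta_rot": [0, 0, 0.03]}]'

```text
clock: 13.85
tool_pos: [443.4, -187.6, 216.2]
eef_rot: [-2.108, 2.326, -0.003]
force: [-0.5, -0.2, -0.6]
grip_width: 74.0
grip_force: 0.0
```

Call:
apply_moves --increments '[{"travel": [-0.895, 0.093, 0], "delta_rot": [0, 0, 0]}, {"travel": [-0.895, 0.093, 0], "delta_rot": [0, 0, 0]}, {"travel": [-0.895, 0.093, 0], "delta_rot": [0, 0, 0]}, {"travel": [-0.895, 0.093, 0], "delta_rot": [0, 0, 0]}]'

```text
clock: 14.18
tool_pos: [442.9, -51.5, 214.9]
eef_rot: [-2.111, 2.324, -0.0]
force: [0.2, 0.4, -0.1]
grip_width: 74.1
grip_force: 0.0
```

Call:
apply_moves --increments '[{"travel": [-0.478, 0.05, 0.1], "delta_rot": [0, 0, 0]}, {"travel": [-0.478, 0.05, 0.1], "delta_rot": [0, 0, 0]}, {"travel": [-0.478, 0.05, 0.1], "delta_rot": [0, 0, 0]}, {"travel": [-0.478, 0.05, 0.1], "delta_rot": [0, 0, 0]}, {"travel": [-0.478, 0.05, 0.1], "delta_rot": [0, 0, 0]}, {"travel": [-0.478, 0.05, 0.1], "delta_rot": [0, 0, 0]}]'

```text
clock: 14.68
tool_pos: [442.8, 16.0, 199.8]
eef_rot: [-2.105, 2.332, -0.0]
force: [0.1, -0.5, 0.1]
grip_width: 74.1
grip_force: 0.0
```

Run:
```python
from h import *
s=state(); print(s["clock"],s["tool_pos"],s["eef_rot"])
tops(62,80,(380,640,-430,-220),("scene",))
f,P=cloud("wrist"); cv2.imwrite("pics/w2.png",f)
for n,(f,P) in (("wrist",(f,P)),("side",cloud("side")),("scene",cloud("scene"))):
    m=(P[...,2]>76)&(P[...,2]<95)&(f[...,2].astype(int)>f[...,0].astype(int)*0.75)&(P[...,0]<500)&(abs(P[...,1]-5)<100)
    Q=P[m]; print(n,len(Q)); 
    if len(Q)>20: print(cv2.minAreaRect(Q[:,:2].astype(np.float32)),np.median(Q,0))
# lid top plane w/o packs
f,P=cloud("scene"); m=(P[...,2]>80)&(P[...,2]<92)&(P[...,0]>484)&(P[...,0]<760)&(abs(P[...,1])<190)
print("lid",cv2.minAreaRect(P[m][:,:2].astype(np.float32)),np.median(P[m][:,2]))
```

```text
14.6833 [442.83718857  15.99697187 199.81164169] [-2.10534106e+00  2.33174129e+00 -2.32011834e-04]
scene px 201 252 n 560 c [ 445.1 -327.5] s [122.9  58. ] a 90.0 z 64.1 bgr [ 77. 115. 149.]
scene px 238 265 n 642 c [ 564.8 -326.8] s [123.6  57.6] a 89.5 z 64.2 bgr [ 80. 115. 147.]
wrist 2781
((465.6230163574219, 25.102035522460938), (140.22959899902344, 62.49870681762695), 85.73239135742188) [444.70936424   7.0119133   86.21831525]
side 365
((243.1534423828125, 19.702728271484375), (156.2547607421875, 501.7850036621094), 84.67733764648438) [438.8838681   34.77489231  85.99775959]
scene 574
((-222.671875, 18.328102111816406), (163.21217346191406, 1440.212890625), 89.23694610595703) [34.08794272 13.92151049 85.29770588]
lid ((591.2410888671875, 2.186981201171875), (308.7784118652344, 225.90731811523438), 83.26709747314453) 84.95112047121228
```

View pics/w2.png

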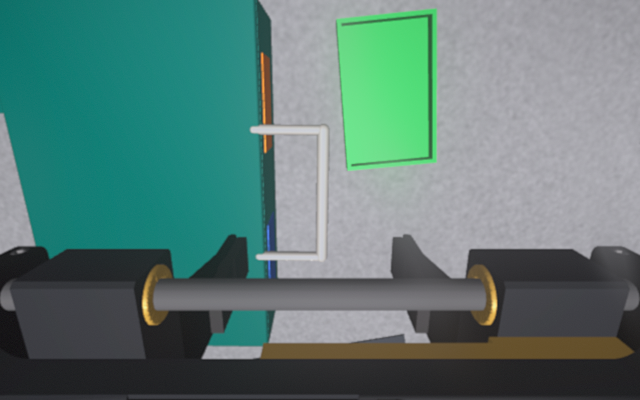

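The wrist view shows the bar running from about (324,128) to (322,258), roughly on the fingers' centre column. The green counter sits beyond it at (390,90).

Run:
```python
from h import *
f,P=cloud("wrist")
for r0,r1 in((124,134),(140,160),(180,205),(225,245),(252,262)):
    q=P[r0:r1,317:330].reshape(-1,3); q=q[(q[:,2]>80)&(q[:,2]<95)]; print(r0,len(q),np.round(q.mean(0),1),np.round(q[:,2].max(),1))
q=P[135:250,312:335].reshape(-1,3); q=q[(q[:,2]>80)&(q[:,2]<95)]
print(cv2.fitLine(q[:,:2].astype(np.float32),cv2.DIST_L2,0,.01,.01).ravel())
for r in (130,257):
    q=P[r-5:r+5,262:330].reshape(-1,3); q=q[(q[:,2]>80)&(q[:,2]<95)]; print(r,cv2.fitLine(q[:,:2].astype(np.float32),cv2.DIST_L2,0,.01,.01).ravel(),q[:,:2].mean(0))
```

```text
124 116 [434.6 -37.6  86.1] 89.1
140 247 [436.2 -21.7  86.5] 89.4
180 294 [439.9  13.3  86.5] 88.7
225 220 [444.   51.   86.5] 89.2
252 91 [446.5  71.1  86.6] 88.4
[1.1311702e-01 9.9358165e-01 4.4012183e+02 1.3652402e+01]
130 [ 9.9473548e-01 -1.0247585e-01  4.5614859e+02 -3.9276058e+01] [456.14860333 -39.27605878]
257 [ 9.94785011e-01 -1.01993755e-01  4.69927673e+02  6.88955078e+01] [469.92766162  68.89550571]
```

Run:
```python
from plan import plan
import math
plan([[(440.6,16.8,150,-96.3),(440.6,16.8,64,-96.3)]])
# arc in tool axes, 4 calls
def G(p): return (-250*math.cos(p),250*math.sin(p))
import json; c=json.load(open("cmd.json"))
A=[0,.4,.8,1.2,1.58]
for a,b in zip(A,A[1:]):
    n=8; print([[0,round(-(G(a+(b-a)*i/n)[0]-G(a)[0])/150,3),round(-(G(a+(b-a)*i/n)[1]-G(a)[1])/150,3)] for i in range(1,n+1)])
u=(math.cos(math.radians(-6.3)),math.sin(math.radians(-6.3)))
h=G(1.58)[0]+250; json.dump([440.6+u[0]*h,16.8+u[1]*h,64+G(1.58)[1],c[3]],open("cmd.json","w"))
```

```text
0 rows>=1.2 [0.003, 0.016, 0.334] rz 0.002 
0 rows>=2.1 [0.003, 0.016, 0.907] rz 0.002 
[[0, -0.002, -0.083], [0, -0.008, -0.166], [0, -0.019, -0.249], [0, -0.033, -0.331], [0, -0.052, -0.412], [0, -0.074, -0.493], [0, -0.101, -0.571], [0, -0.132, -0.649]]
[[0, -0.034, -0.076], [0, -0.072, -0.15], [0, -0.114, -0.222], [0, -0.16, -0.292], [0, -0.208, -0.36], [0, -0.26, -0.425], [0, -0.316, -0.487], [0, -0.374, -0.547]]
[[0, -0.061, -0.057], [0, -0.125, -0.11], [0, -0.192, -0.16], [0, -0.261, -0.207], [0, -0.332, -0.25], [0, -0.405, -0.29], [0, -0.48, -0.326], [0, -0.557, -0.358]]
[[0, -0.074, -0.027], [0, -0.15, -0.05], [0, -0.227, -0.07], [0, -0.304, -0.086], [0, -0.382, -0.098], [0, -0.461, -0.107], [0, -0.54, -0.112], [0, -0.619, -0.113]]
```

Call:
apply_moves --increments '[{"travel": [0.003, 0.016, 0.15], "delta_rot": [0, 0, 0.002]}, {"travel": [0.003, 0.016, 0.334], "delta_rot": [0, 0, 0.002]}, {"travel": [0.003, 0.016, 0.334], "delta_rot": [0, 0, 0.002]}, {"travel": [0.003, 0.016, 0.334], "delta_rot": [0, 0, 0.002]}, {"travel": [0.003, 0.016, 0.5], "delta_rot": [0, 0, 0.002]}, {"travel": [0.003, 0.016, 0.65], "delta_rot": [0, 0, 0.002]}, {"travel": [0.003, 0.016, 0.8], "delta_rot": [0, 0, 0.002]}, {"travel": [0.003, 0.016, 0.907], "delta_rot": [0, 0, 0.002]}, {"travel": [0.003, 0.016, 0.907], "delta_rot": [0, 0, 0.002]}, {"travel": [0.003, 0.016, 0.907], "delta_rot": [0, 0, 0.002]}]' --gripper 0.4

```text
clock: 15.82
tool_pos: [441.4, 16.8, 64.6]
eef_rot: [-2.1, 2.336, -0.001]
force: [0.9, 0.0, 0.8]
grip_width: 35.0
grip_force: 0.0
```

Call:
apply_moves --increments '[{"travel": [0, 0, 0], "delta_rot": [0, 0, 0]}, {"travel": [0, 0, 0], "delta_rot": [0, 0, 0]}, {"travel": [0, 0, 0], "delta_rot": [0, 0, 0]}, {"travel": [0, 0, 0], "delta_rot": [0, 0, 0]}, {"travel": [0, 0, 0], "delta_rot": [0, 0, 0]}, {"travel": [0, 0, 0], "delta_rot": [0, 0, 0]}, {"travel": [0, 0, 0], "delta_rot": [0, 0, 0]}, {"travel": [0, 0, 0], "delta_rot": [0, 0, 0]}]' --gripper 0 --newtons 25

```text
clock: 16.48
tool_pos: [440.7, 16.7, 64.3]
eef_rot: [-2.099, 2.336, -0.001]
force: [-1.2, 0.8, 5.6]
grip_width: 8.8
grip_force: 25.0
```

Call:
apply_moves --increments '[{"travel": [0, -0.002, -0.083], "delta_rot": [0, 0, 0]}, {"travel": [0, -0.008, -0.166], "delta_rot": [0, 0, 0]}, {"travel": [0, -0.019, -0.249], "delta_rot": [0, 0, 0]}, {"travel": [0, -0.033, -0.331], "delta_rot": [0, 0, 0]}, {"travel": [0, -0.052, -0.412], "delta_rot": [0, 0, 0]}, {"travel": [0, -0.074, -0.493], "delta_rot": [0, 0, 0]}, {"travel": [0, -0.101, -0.571], "delta_rot": [0, 0, 0]}, {"travel": [0, -0.132, -0.649], "delta_rot": [0, 0, 0]}]'

```text
clock: 17.15
tool_pos: [459.1, 14.5, 160.5]
eef_rot: [2.097, -2.337, -0.003]
force: [0.9, 0.8, -4.6]
grip_width: 8.8
grip_force: 25.0
```

Call:
apply_moves --increments '[{"travel": [0, -0.034, -0.076], "delta_rot": [0, 0, 0]}, {"travel": [0, -0.072, -0.15], "delta_rot": [0, 0, 0]}, {"travel": [0, -0.114, -0.222], "delta_rot": [0, 0, 0]}, {"travel": [0, -0.16, -0.292], "delta_rot": [0, 0, 0]}, {"travel": [0, -0.208, -0.36], "delta_rot": [0, 0, 0]}, {"travel": [0, -0.26, -0.425], "delta_rot": [0, 0, 0]}, {"travel": [0, -0.316, -0.487], "delta_rot": [0, 0, 0]}, {"travel": [0, -0.374, -0.547], "delta_rot": [0, 0, 0]}]'

```text
clock: 17.82
tool_pos: [511.2, 8.5, 242.3]
eef_rot: [2.093, -2.331, -0.012]
force: [-11.4, 3.8, 8.4]
grip_width: 8.9
grip_force: 25.0
```

Call:
apply_moves --increments '[{"travel": [0, -0.061, -0.057], "delta_rot": [0, 0, 0]}, {"travel": [0, -0.125, -0.11], "delta_rot": [0, 0, 0]}, {"travel": [0, -0.192, -0.16], "delta_rot": [0, 0, 0]}, {"travel": [0, -0.261, -0.207], "delta_rot": [0, 0, 0]}, {"travel": [0, -0.332, -0.25], "delta_rot": [0, 0, 0]}, {"travel": [0, -0.405, -0.29], "delta_rot": [0, 0, 0]}, {"travel": [0, -0.48, -0.326], "delta_rot": [0, 0, 0]}, {"travel": [0, -0.557, -0.358], "delta_rot": [0, 0, 0]}]'

```text
clock: 18.48
tool_pos: [597.3, -1.2, 298.5]
eef_rot: [2.097, -2.334, -0.002]
force: [-6.4, -1.1, 5.9]
grip_width: 9.2
grip_force: 25.0
```

Call:
apply_moves --increments '[{"travel": [0, -0.074, -0.027], "delta_rot": [0, 0, 0]}, {"travel": [0, -0.15, -0.05], "delta_rot": [0, 0, 0]}, {"travel": [0, -0.227, -0.07], "delta_rot": [0, 0, 0]}, {"travel": [0, -0.304, -0.086], "delta_rot": [0, 0, 0]}, {"travel": [0, -0.382, -0.098], "delta_rot": [0, 0, 0]}, {"travel": [0, -0.461, -0.107], "delta_rot": [0, 0, 0]}, {"travel": [0, -0.54, -0.112], "delta_rot": [0, 0, 0]}, {"travel": [0, -0.619, -0.113], "delta_rot": [0, 0, 0]}, {"travel": [0, -0.619, -0.113], "delta_rot": [0, 0, 0]}, {"travel": [0, -0.619, -0.113], "delta_rot": [0, 0, 0]}]'

```text
clock: 19.32
tool_pos: [692.1, -12.0, 314.3]
eef_rot: [2.098, -2.338, 0.004]
force: [0.4, -4.4, 2.6]
grip_width: 9.1
grip_force: 25.0
```

Run:
```python
from h import *
s=state(); print(s["tool_pos"],s["force"],s["q"])
f,P=cloud("side"); cv2.imwrite("pics/s1.png",f)
for n in("side","scene"):
    f,P=cloud(n); u=np.array([np.cos(np.radians(-6.3)),np.sin(np.radians(-6.3))]); X=(P[...,:2]-[589.9,.8])@u
    Y=(P[...,:2]-[589.9,.8])@np.array([-u[1],u[0]])
    m=(P[...,2]>120)&(P[...,2]<280)&(abs(Y)<140)&(X>60)&(X<160)
    if m.sum()>50: p=np.polyfit(P[m][:,2],X[m],1); print(n,m.sum(),"dX/dz",p[0],"X at z180",np.polyval(p,180))
```

```text
[692.06936471 -11.98242882 314.28859397] [ 0.42949675 -4.36239312  2.62409508] [ 0.21689095  0.46550728  0.35843782  0.00273006 -1.46282951 -0.3252973 ]
side 1339 dX/dz 0.011570114217398791 X at z180 97.94488924705435
scene 2880 dX/dz 0.00896678810946644 X at z180 102.72755351344554
```

View pics/s1.png

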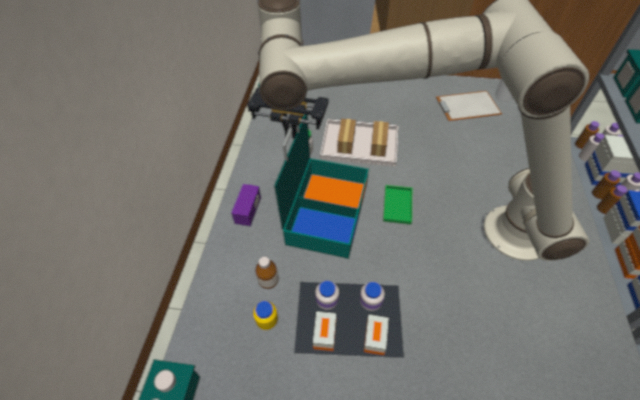

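Run:
```python
from plan import plan
import json; print(json.load(open("cmd.json")))
plan([[(691.5,-10.9,360,-96.3)],[(590,60,350,-93)],[(570,190,300,-90)],[(554.5,300,200,-90)]])
```

```text
[691.3772295290544, -10.886063892811144, 313.98941162468503, -96.31000000000002]
0 rows>=1.1 [0.0, -0.001, -0.307] rz -0.0 
1 rows>=3.0 [-0.395, 0.725, 0.067] rz -0.018 
2 rows>=3.4 [-0.859, 0.179, 0.333] rz -0.017 
3 rows>=3.6 [-0.733, 0.104, 0.667] rz -0.0
```

Call:
apply_moves --increments '[{"travel": [0, 0, 0], "delta_rot": [0, 0, 0]}, {"travel": [0, 0, 0], "delta_rot": [0, 0, 0]}, {"travel": [0, 0, 0], "delta_rot": [0, 0, 0]}, {"travel": [0, 0, 0], "delta_rot": [0, 0, 0]}, {"travel": [0, 0, -0.08], "delta_rot": [0, 0, 0]}, {"travel": [0, 0, -0.2], "delta_rot": [0, 0, 0]}, {"travel": [0, 0, -0.307], "delta_rot": [0, 0, 0]}, {"travel": [0, 0, -0.307], "delta_rot": [0, 0, 0]}, {"travel": [0, 0, -0.307], "delta_rot": [0, 0, 0]}]' --gripper 0.4

```text
clock: 20.22
tool_pos: [691.3, -9.8, 360.2]
eef_rot: [-2.099, 2.335, -0.0]
force: [0.1, -0.1, 0.5]
grip_width: 34.7
grip_force: 0.0
```

Call:
apply_moves --increments '[{"travel": [-0.395, 0.725, 0], "delta_rot": [0, 0, -0.018]}, {"travel": [-0.395, 0.725, 0], "delta_rot": [0, 0, -0.018]}, {"travel": [-0.395, 0.725, 0.067], "delta_rot": [0, 0, -0.018]}, {"travel": [-0.395, 0.725, 0.067], "delta_rot": [0, 0, -0.018]}]'

```text
clock: 20.55
tool_pos: [581.8, 62.3, 345.7]
eef_rot: [2.164, -2.267, -0.012]
force: [0.4, 0.3, -0.6]
grip_width: 35.0
grip_force: 0.0
```

Call:
apply_moves --increments '[{"travel": [-0.859, 0.179, 0.333], "delta_rot": [0, 0, -0.017]}, {"travel": [-0.859, 0.179, 0.333], "delta_rot": [0, 0, -0.017]}, {"travel": [-0.859, 0.179, 0.333], "delta_rot": [0, 0, -0.017]}, {"travel": [-0.859, 0.179, 0.333], "delta_rot": [0, 0, -0.017]}]' --gripper 1

```text
clock: 20.88
tool_pos: [566.4, 193.5, 295.5]
eef_rot: [2.224, -2.211, -0.006]
force: [0.5, -0.4, -0.3]
grip_width: 53.7
grip_force: 0.0
```

Call:
apply_moves --increments '[{"travel": [-0.733, 0.104, 0.667], "delta_rot": [0, 0, 0]}, {"travel": [-0.733, 0.104, 0.667], "delta_rot": [0, 0, 0]}, {"travel": [-0.733, 0.104, 0.667], "delta_rot": [0, 0, 0]}, {"travel": [-0.733, 0.104, 0.667], "delta_rot": [0, 0, 0]}, {"travel": [-0.733, 0.104, 0.667], "delta_rot": [0, 0, 0]}, {"travel": [-0.733, 0.104, 0.667], "delta_rot": [0, 0, 0]}]'

```text
clock: 21.38
tool_pos: [552.0, 300.1, 197.4]
eef_rot: [2.223, -2.213, -0.0]
force: [1.5, 0.1, 0.2]
grip_width: 85.9
grip_force: 0.0
```

```bash
cat >> h.py <<'E'
def caps(names=("side","scene","wrist")):
    """cap centre of bottles (blue, top at 70) and carton tops, per view"""
    for n in names:
        f,P=cloud(n); x,y,z=P[...,0],P[...,1],P[...,2]; g=f.astype(int)
        for lab,m in(("cap",(z>60)&(z<78)&(g[...,0]>g[...,2]+40)),("carton",(z>46)&(z<56)&(g[...,2]>120))):
            m&=(x>300)&(x<690)&(y>-160)&(y<480)
            k,l,st,_=cv2.connectedComponentsWithStats(m.astype(np.uint8),connectivity=4)
            for i in range(1,k):
                if st[i,4]<40: continue
                p=P[l==i]; c,s,a=cv2.minAreaRect(p[:,:2].astype(np.float32)); print(n,lab,st[i,4],"rect",np.round(c,1),np.round(s,1),round(a,1),"z",np.round(np.percentile(p[:,2],90),1))
E
python3 - <<'E'
from h import *
s=state(); print(s["clock"],s["tool_pos"]); caps()
E
```

```text
21.3833 [552.04886358 300.1215392  197.42753453]
side cap 55 rect [ 501.2 -134.8] [ 7.7 43.7] 83.0 z 76.2
side cap 204 rect [556.9 297.7] [39.8 43.4] 6.9 z 73.0
side cap 212 rect [435.  284.4] [41.8 44.1] 1.1 z 73.3
side carton 112 rect [436.1 292.1] [45.7 59.4] 80.8 z 55.6
side carton 109 rect [554.9 306.2] [59.5 43. ] 3.2 z 55.3
side carton 58 rect [684.  376.1] [11.6 46. ] 0.3 z 54.3
side carton 621 rect [548.4 395.8] [49.9 81.7] 2.4 z 53.6
side carton 632 rect [417.  387.8] [81.1 49.8] 87.4 z 53.4
scene cap 77 rect [435.2 282.8] [39.2 49.1] 30.3 z 73.0
scene carton 106 rect [415.9 389.3] [51.  87.9] 1.0 z 53.6
wrist cap 2118 rect [434.5 283.5] [42.5 43.1] 47.7 z 72.4
wrist cap 1933 rect [555.2 296. ] [43.2 42.5] 81.8 z 72.4
wrist cap 126 rect [688.2 372.6] [ 3.6 20.3] 1.4 z 70.0
wrist carton 923 rect [437.6 281.7] [61.4 54.2] 61.6 z 55.4
wrist carton 913 rect [555.  295.6] [60.8 60.4] 48.3 z 55.4
wrist carton 1889 rect [416.2 371. ] [49.3 50.9] 87.6 z 52.5
wrist carton 350 rect [683.9 365.2] [11.  33.8] 5.4 z 55.1
wrist carton 2021 rect [549.5 376.1] [49.4 43.3] 1.5 z 52.5
```

Run:
```python
from plan import plan
x,y,t=555.2,296,-186.3
plan([[(x,y,165,-90)],[(x,y,60,-90),(x,y,18,-90)],[(x,y,160,-90)],[(575,180,170,-140)],[(620,105,165,t)],[(642.7,68.9,145,t)],[(642.7,68.9,22,t)],[(642.7,68.9,150,t)],[(590,170,180,-140)],[(500,290,190,-95)],[(434.5,283.5,165,-90)]])
```

```text
0 rows>=0.8 [0.027, -0.005, 0.233] rz -0.0 
1 rows>=2.5 [-0.0, 0.0, 0.7] rz -0.0 
1 rows>=1.0 [-0.0, 0.0, 0.98] rz -0.0 
2 rows>=3.4 [-0.0, 0.0, -0.946] rz -0.0 
3 rows>=7.0 [0.773, -0.132, -0.067] rz 0.278 
4 rows>=6.5 [0.091, -0.576, 0.033] rz 0.257 
5 rows>=1.1 [-0.177, -0.223, 0.134] rz -0.0 
6 rows>=2.9 [0.0, 0.0, 0.82] rz -0.0 
7 rows>=3.1 [0.0, 0.0, -0.854] rz -0.0 
8 rows>=6.5 [0.423, 0.632, -0.2] rz -0.257 
9 rows>=6.3 [-0.053, 0.999, -0.066] rz -0.25 
10 rows>=1.7 [0.082, 0.431, 0.166] rz -0.028
```

Call:
apply_moves --increments '[{"travel": [0.027, -0.005, 0.233], "delta_rot": [0, 0, 0]}, {"travel": [0.027, -0.005, 0.233], "delta_rot": [0, 0, 0]}, {"travel": [0.027, -0.005, 0.233], "delta_rot": [0, 0, 0]}, {"travel": [0.027, -0.005, 0.233], "delta_rot": [0, 0, 0]}]' --gripper 1

```text
clock: 21.87
tool_pos: [555.0, 295.8, 166.7]
eef_rot: [-2.222, 2.217, -0.002]
force: [0.2, 0.3, 0.2]
grip_width: 87.0
grip_force: 0.0
```

Call:
apply_moves --increments '[{"travel": [0, 0, 0.2], "delta_rot": [0, 0, 0]}, {"travel": [0, 0, 0.4], "delta_rot": [0, 0, 0]}, {"travel": [0, 0, 0.6], "delta_rot": [0, 0, 0]}, {"travel": [0, 0, 0.78], "delta_rot": [0, 0, 0]}, {"travel": [0, 0, 0.9], "delta_rot": [0, 0, 0]}, {"travel": [0, 0, 0.96], "delta_rot": [0, 0, 0]}, {"travel": [0, 0, 0.98], "delta_rot": [0, 0, 0]}, {"travel": [0, 0, 0.98], "delta_rot": [0, 0, 0]}, {"travel": [0, 0, 0.98], "delta_rot": [0, 0, 0]}]'

```text
clock: 22.62
tool_pos: [555.2, 297.0, 19.7]
eef_rot: [-2.223, 2.215, -0.001]
force: [-0.6, -0.6, 0.5]
grip_width: 87.0
grip_force: 0.0
```

Call:
apply_moves --increments '[{"travel": [0, 0, 0], "delta_rot": [0, 0, 0]}, {"travel": [0, 0, 0], "delta_rot": [0, 0, 0]}, {"travel": [0, 0, 0], "delta_rot": [0, 0, 0]}, {"travel": [0, 0, 0], "delta_rot": [0, 0, 0]}, {"travel": [0, 0, 0], "delta_rot": [0, 0, 0]}, {"travel": [0, 0, 0], "delta_rot": [0, 0, 0]}, {"travel": [0, 0, 0], "delta_rot": [0, 0, 0]}, {"travel": [0, 0, -0.06], "delta_rot": [0, 0, 0]}, {"travel": [0, 0, -0.2], "delta_rot": [0, 0, 0]}, {"travel": [0, 0, -0.4], "delta_rot": [0, 0, 0]}, {"travel": [0, 0, -0.6], "delta_rot": [0, 0, 0]}, {"travel": [0, 0, -0.8], "delta_rot": [0, 0, 0]}, {"travel": [0, 0, -0.946], "delta_rot": [0, 0, 0]}, {"travel": [0, 0, -0.946], "delta_rot": [0, 0, 0]}]' --gripper 0 --newtons 25

```text
clock: 23.78
tool_pos: [556.3, 297.7, 165.9]
eef_rot: [-2.218, 2.21, -0.003]
force: [0.3, 0.6, -1.0]
grip_width: 61.6
grip_force: 25.0
```

Call:
apply_moves --increments '[{"travel": [0.773, -0.132, -0.067], "delta_rot": [0, 0, 0.278]}, {"travel": [0.773, -0.132, -0.067], "delta_rot": [0, 0, 0.278]}, {"travel": [0.773, -0.132, -0.067], "delta_rot": [0, 0, 0.278]}, {"travel": [0.773, -0.132, -0.067], "delta_rot": [0, 0, 0.278]}, {"travel": [0.773, -0.132, -0.067], "delta_rot": [0, 0, 0.278]}, {"travel": [0.773, -0.132, -0.067], "delta_rot": [0, 0, 0.278]}, {"travel": [0.773, -0.132, -0.067], "delta_rot": [0, 0, 0.278]}]'

```text
clock: 24.37
tool_pos: [573.2, 179.3, 168.5]
eef_rot: [1.066, -2.952, -0.0]
force: [0.4, 0.6, -0.6]
grip_width: 61.4
grip_force: 25.0
```

Call:
apply_moves --increments '[{"travel": [0, 0, 0], "delta_rot": [0, 0, 0.1]}, {"travel": [0, 0, 0.033], "delta_rot": [0, 0, 0.257]}, {"travel": [0, 0, 0.033], "delta_rot": [0, 0, 0.257]}, {"travel": [0.091, -0.576, 0.033], "delta_rot": [0, 0, 0.257]}, {"travel": [0.091, -0.576, 0.033], "delta_rot": [0, 0, 0.257]}, {"travel": [0.091, -0.576, 0.033], "delta_rot": [0, 0, 0.257]}, {"travel": [0.091, -0.576, 0.033], "delta_rot": [0, 0, 0.257]}, {"travel": [0.091, -0.576, 0.033], "delta_rot": [0, 0, 0.257]}, {"travel": [0.091, -0.576, 0.033], "delta_rot": [0, 0, 0.257]}]'

```text
clock: 25.12
tool_pos: [618.6, 105.0, 163.7]
eef_rot: [-0.166, -3.135, 0.001]
force: [0.6, 0.1, -1.2]
grip_width: 61.3
grip_force: 25.0
```

Call:
apply_moves --increments '[{"travel": [-0.09, -0.12, 0.06], "delta_rot": [0, 0, 0]}, {"travel": [-0.177, -0.223, 0.134], "delta_rot": [0, 0, 0]}, {"travel": [-0.177, -0.223, 0.134], "delta_rot": [0, 0, 0]}, {"travel": [-0.177, -0.223, 0.134], "delta_rot": [0, 0, 0]}, {"travel": [-0.177, -0.223, 0.134], "delta_rot": [0, 0, 0]}]'

```text
clock: 25.53
tool_pos: [641.8, 69.8, 144.6]
eef_rot: [-0.166, -3.137, 0.0]
force: [-1.2, 0.1, -1.2]
grip_width: 61.6
grip_force: 25.0
```

Call:
apply_moves --increments '[{"travel": [0, 0, 0.15], "delta_rot": [0, 0, 0]}, {"travel": [0, 0, 0.3], "delta_rot": [0, 0, 0]}, {"travel": [0, 0, 0.45], "delta_rot": [0, 0, 0]}, {"travel": [0, 0, 0.6], "delta_rot": [0, 0, 0]}, {"travel": [0, 0, 0.7], "delta_rot": [0, 0, 0]}, {"travel": [0, 0, 0.76], "delta_rot": [0, 0, 0]}, {"travel": [0, 0, 0.79], "delta_rot": [0, 0, 0]}, {"travel": [0, 0, 0.81], "delta_rot": [0, 0, 0]}, {"travel": [0, 0, 0.82], "delta_rot": [0, 0, 0]}, {"travel": [0, 0, 0.82], "delta_rot": [0, 0, 0]}, {"travel": [0, 0, 0.82], "delta_rot": [0, 0, 0]}]'

```text
clock: 26.45
tool_pos: [642.8, 69.5, 22.8]
eef_rot: [0.167, 3.135, 0.001]
force: [-0.1, -0.3, -0.2]
grip_width: 61.8
grip_force: 25.0
```

Call:
apply_moves --increments '[{"travel": [0, 0, 0], "delta_rot": [0, 0, 0]}, {"travel": [0, 0, 0], "delta_rot": [0, 0, 0]}, {"travel": [0, 0, 0], "delta_rot": [0, 0, 0]}, {"travel": [0, 0, 0], "delta_rot": [0, 0, 0]}, {"travel": [0, 0, -0.1], "delta_rot": [0, 0, 0]}, {"travel": [0, 0, -0.3], "delta_rot": [0, 0, 0]}, {"travel": [0, 0, -0.55], "delta_rot": [0, 0, 0]}, {"travel": [0, 0, -0.75], "delta_rot": [0, 0, 0]}, {"travel": [0, 0, -0.854], "delta_rot": [0, 0, 0]}, {"travel": [0, 0, -0.854], "delta_rot": [0, 0, 0]}]' --gripper 0.9

```text
clock: 27.28
tool_pos: [644.9, 69.8, 155.6]
eef_rot: [0.166, 3.127, 0.004]
force: [0.9, 0.1, 0.4]
grip_width: 78.1
grip_force: 0.0
```

Call:
apply_moves --increments '[{"travel": [0.423, 0.632, -0.2], "delta_rot": [0, 0, 0]}, {"travel": [0.423, 0.632, -0.2], "delta_rot": [0, 0, -0.03]}, {"travel": [0.423, 0.632, -0.2], "delta_rot": [0, 0, -0.257]}, {"travel": [0.423, 0.632, -0.2], "delta_rot": [0, 0, -0.257]}, {"travel": [0.423, 0.632, -0.2], "delta_rot": [0, 0, -0.257]}, {"travel": [0.423, 0.632, -0.2], "delta_rot": [0, 0, -0.257]}, {"travel": [0.423, 0.632, -0.2], "delta_rot": [0, 0, -0.257]}, {"travel": [0.423, 0.632, -0.2], "delta_rot": [0, 0, -0.257]}, {"travel": [0.423, 0.632, -0.2], "delta_rot": [0, 0, -0.257]}]'

```text
clock: 28.03
tool_pos: [588.7, 170.1, 178.9]
eef_rot: [1.079, -2.949, 0.0]
force: [-0.3, 0.0, 0.1]
grip_width: 78.3
grip_force: 0.0
```

Call:
apply_moves --increments '[{"travel": [-0.053, 0.999, -0.066], "delta_rot": [0, 0, -0.25]}, {"travel": [-0.053, 0.999, -0.066], "delta_rot": [0, 0, -0.25]}, {"travel": [-0.053, 0.999, -0.066], "delta_rot": [0, 0, -0.25]}, {"travel": [-0.053, 0.999, -0.066], "delta_rot": [0, 0, -0.25]}, {"travel": [-0.053, 0.999, -0.066], "delta_rot": [0, 0, -0.25]}, {"travel": [-0.053, 0.999, -0.066], "delta_rot": [0, 0, -0.25]}, {"travel": [-0.053, 0.999, -0.066], "delta_rot": [0, 0, -0.25]}]' --gripper 1

```text
clock: 28.62
tool_pos: [497.9, 290.5, 189.2]
eef_rot: [2.129, -2.309, -0.0]
force: [0.1, -0.5, -0.0]
grip_width: 87.1
grip_force: 0.0
```

Call:
apply_moves --increments '[{"travel": [0.082, 0.431, 0.166], "delta_rot": [0, 0, -0.028]}, {"travel": [0.082, 0.431, 0.166], "delta_rot": [0, 0, -0.028]}, {"travel": [0.082, 0.431, 0.166], "delta_rot": [0, 0, -0.028]}, {"travel": [0.082, 0.431, 0.166], "delta_rot": [0, 0, -0.028]}, {"travel": [0.082, 0.431, 0.166], "delta_rot": [0, 0, -0.028]}]'

```text
clock: 29.03
tool_pos: [433.8, 283.6, 165.2]
eef_rot: [-2.223, 2.218, -0.001]
force: [0.1, -0.3, 0.0]
grip_width: 87.1
grip_force: 0.0
```

Run:
```python
from h import *
s=state(); print(s["clock"],s["tool_pos"]); caps()
```

```text
29.0333 [433.77181658 283.64281381 165.19468151]
side cap 206 rect [ 573.8 -141.8] [ 17.1 189.8] 86.1 z 76.5
side cap 142 rect [643.8  70.1] [41.  41.9] 22.9 z 76.9
side cap 173 rect [614.5 147.7] [  8.8 151.8] 83.7 z 76.5
side cap 212 rect [435.4 284.3] [42.2 41.4] 76.3 z 73.5
side carton 705 rect [424.3 330. ] [ 61.9 140.8] 10.2 z 54.0
side carton 53 rect [684.1 376.8] [43.8 11.2] 89.4 z 54.6
side carton 619 rect [548.6 395.3] [49.8 82.5] 2.1 z 53.7
scene cap 74 rect [437.1 281.6] [40.6 41.3] 54.7 z 72.7
scene carton 95 rect [417.2 356.6] [72.1 53.6] 89.1 z 53.7
wrist cap 639 rect [568.5 154.4] [  0.7 120.4] 83.5 z 76.3
wrist cap 2423 rect [434.3 283.2] [42.7 42.9] 5.2 z 72.3
wrist carton 3911 rect [426.3 309.9] [ 61.3 117.4] 16.3 z 54.2
wrist carton 115 rect [567.5 358.5] [14.1  6.3] 1.2 z 51.9
wrist carton 773 rect [539.9 414.8] [35.4 39.7] 1.3 z 52.1
```

Run:
```python
from plan import plan
x,y,t=434.5,283.4,-186.3
plan([[(x,y,18,-90)],[(x,y,160,-90)],[(500,190,170,-140)],[(545,110,165,t)],[(553.3,78.8,145,t)],[(553.3,78.8,22,t)],[(553.3,78.8,150,t)],[(540,190,180,-140)],[(500,320,190,-95)]])
```

```text
0 rows>=3.5 [0.0, -0.0, 0.98] rz -0.0 
1 rows>=3.4 [0.0, -0.0, -0.946] rz -0.0 
2 rows>=7.0 [0.623, -0.437, -0.067] rz 0.278 
3 rows>=6.5 [0.112, -0.601, 0.033] rz 0.257 
4 rows>=0.9 [-0.078, -0.201, 0.134] rz -0.0 
5 rows>=2.9 [0.0, -0.0, 0.82] rz -0.0 
6 rows>=3.1 [0.0, -0.0, -0.854] rz -0.0 
7 rows>=6.5 [0.17, 0.727, -0.2] rz -0.257 
8 rows>=6.3 [-0.352, 0.835, -0.066] rz -0.25
```

Call:
apply_moves --increments '[{"travel": [0, 0, 0.2], "delta_rot": [0, 0, 0]}, {"travel": [0, 0, 0.4], "delta_rot": [0, 0, 0]}, {"travel": [0, 0, 0.6], "delta_rot": [0, 0, 0]}, {"travel": [0, 0, 0.78], "delta_rot": [0, 0, 0]}, {"travel": [0, 0, 0.9], "delta_rot": [0, 0, 0]}, {"travel": [0, 0, 0.96], "delta_rot": [0, 0, 0]}, {"travel": [0, 0, 0.98], "delta_rot": [0, 0, 0]}, {"travel": [0, 0, 0.98], "delta_rot": [0, 0, 0]}, {"travel": [0, 0, 0.98], "delta_rot": [0, 0, 0]}]'

```text
clock: 29.93
tool_pos: [434.1, 284.0, 18.8]
eef_rot: [-2.223, 2.217, -0.0]
force: [-0.2, 0.1, 0.6]
grip_width: 87.0
grip_force: 0.0
```

Call:
apply_moves --increments '[{"travel": [0, 0, 0], "delta_rot": [0, 0, 0]}, {"travel": [0, 0, 0], "delta_rot": [0, 0, 0]}, {"travel": [0, 0, 0], "delta_rot": [0, 0, 0]}, {"travel": [0, 0, 0], "delta_rot": [0, 0, 0]}, {"travel": [0, 0, 0], "delta_rot": [0, 0, 0]}, {"travel": [0, 0, 0], "delta_rot": [0, 0, 0]}, {"travel": [0, 0, 0], "delta_rot": [0, 0, 0]}, {"travel": [0, 0, -0.06], "delta_rot": [0, 0, 0]}, {"travel": [0, 0, -0.2], "delta_rot": [0, 0, 0]}, {"travel": [0, 0, -0.4], "delta_rot": [0, 0, 0]}, {"travel": [0, 0, -0.6], "delta_rot": [0, 0, 0]}, {"travel": [0, 0, -0.8], "delta_rot": [0, 0, 0]}, {"travel": [0, 0, -0.946], "delta_rot": [0, 0, 0]}, {"travel": [0, 0, -0.946], "delta_rot": [0, 0, 0]}]' --gripper 0 --newtons 25

```text
clock: 31.1
tool_pos: [435.3, 285.1, 165.1]
eef_rot: [-2.218, 2.21, -0.0]
force: [0.3, 0.3, -1.5]
grip_width: 61.6
grip_force: 25.0
```

Call:
apply_moves --increments '[{"travel": [0.623, -0.437, -0.067], "delta_rot": [0, 0, 0.278]}, {"travel": [0.623, -0.437, -0.067], "delta_rot": [0, 0, 0.278]}, {"travel": [0.623, -0.437, -0.067], "delta_rot": [0, 0, 0.278]}, {"travel": [0.623, -0.437, -0.067], "delta_rot": [0, 0, 0.278]}, {"travel": [0.623, -0.437, -0.067], "delta_rot": [0, 0, 0.278]}, {"travel": [0.623, -0.437, -0.067], "delta_rot": [0, 0, 0.278]}, {"travel": [0.623, -0.437, -0.067], "delta_rot": [0, 0, 0.278]}]'

```text
clock: 31.68
tool_pos: [498.2, 189.1, 168.7]
eef_rot: [1.066, -2.952, 0.0]
force: [0.1, -0.4, -1.7]
grip_width: 61.1
grip_force: 25.0
```

Call:
apply_moves --increments '[{"travel": [0.112, -0.601, 0.033], "delta_rot": [0, 0, 0.257]}, {"travel": [0.112, -0.601, 0.033], "delta_rot": [0, 0, 0.257]}, {"travel": [0.112, -0.601, 0.033], "delta_rot": [0, 0, 0.257]}, {"travel": [0.112, -0.601, 0.033], "delta_rot": [0, 0, 0.257]}, {"travel": [0.112, -0.601, 0.033], "delta_rot": [0, 0, 0.257]}, {"travel": [0.112, -0.601, 0.033], "delta_rot": [0, 0, 0.257]}, {"travel": [0.112, -0.601, 0.033], "delta_rot": [0, 0, 0.257]}, {"travel": [0.112, -0.601, 0.033], "delta_rot": [0, 0, 0.257]}]'

```text
clock: 32.35
tool_pos: [543.3, 109.8, 163.7]
eef_rot: [-0.17, -3.134, 0.001]
force: [0.1, 1.0, -1.4]
grip_width: 60.8
grip_force: 25.0
```

Call:
apply_moves --increments '[{"travel": [-0.078, -0.201, 0.134], "delta_rot": [0, 0, 0]}, {"travel": [-0.078, -0.201, 0.134], "delta_rot": [0, 0, 0]}, {"travel": [-0.078, -0.201, 0.134], "delta_rot": [0, 0, 0]}, {"travel": [-0.078, -0.201, 0.134], "delta_rot": [0, 0, 0]}]'

```text
clock: 32.68
tool_pos: [552.4, 78.8, 144.3]
eef_rot: [-0.167, -3.136, 0.001]
force: [0.9, -0.7, -1.9]
grip_width: 61.4
grip_force: 25.0
```

Call:
apply_moves --increments '[{"travel": [0, 0, 0.15], "delta_rot": [0, 0, 0]}, {"travel": [0, 0, 0.3], "delta_rot": [0, 0, 0]}, {"travel": [0, 0, 0.45], "delta_rot": [0, 0, 0]}, {"travel": [0, 0, 0.6], "delta_rot": [0, 0, 0]}, {"travel": [0, 0, 0.7], "delta_rot": [0, 0, 0]}, {"travel": [0, 0, 0.76], "delta_rot": [0, 0, 0]}, {"travel": [0, 0, 0.79], "delta_rot": [0, 0, 0]}, {"travel": [0, 0, 0.81], "delta_rot": [0, 0, 0]}, {"travel": [0, 0, 0.82], "delta_rot": [0, 0, 0]}, {"travel": [0, 0, 0.82], "delta_rot": [0, 0, 0]}, {"travel": [0, 0, 0.82], "delta_rot": [0, 0, 0]}]'

```text
clock: 33.6
tool_pos: [553.3, 79.2, 22.6]
eef_rot: [0.167, 3.135, 0.001]
force: [0.7, 0.2, -1.9]
grip_width: 61.5
grip_force: 25.0
```

Call:
apply_moves --increments '[{"travel": [0, 0, 0], "delta_rot": [0, 0, 0]}, {"travel": [0, 0, 0], "delta_rot": [0, 0, 0]}, {"travel": [0, 0, 0], "delta_rot": [0, 0, 0]}, {"travel": [0, 0, 0], "delta_rot": [0, 0, 0]}, {"travel": [0, 0, -0.1], "delta_rot": [0, 0, 0]}, {"travel": [0, 0, -0.3], "delta_rot": [0, 0, 0]}, {"travel": [0, 0, -0.55], "delta_rot": [0, 0, 0]}, {"travel": [0, 0, -0.75], "delta_rot": [0, 0, 0]}, {"travel": [0, 0, -0.854], "delta_rot": [0, 0, 0]}, {"travel": [0, 0, -0.854], "delta_rot": [0, 0, 0]}]' --gripper 0.9

```text
clock: 34.43
tool_pos: [555.4, 79.8, 154.8]
eef_rot: [0.166, 3.128, 0.006]
force: [-0.3, 1.0, 0.6]
grip_width: 78.5
grip_force: 0.0
```

Call:
apply_moves --increments '[{"travel": [0.17, 0.727, -0.2], "delta_rot": [0, 0, -0.257]}, {"travel": [0.17, 0.727, -0.2], "delta_rot": [0, 0, -0.257]}, {"travel": [0.17, 0.727, -0.2], "delta_rot": [0, 0, -0.257]}, {"travel": [0.17, 0.727, -0.2], "delta_rot": [0, 0, -0.257]}, {"travel": [0.17, 0.727, -0.2], "delta_rot": [0, 0, -0.257]}, {"travel": [0.17, 0.727, -0.2], "delta_rot": [0, 0, -0.257]}, {"travel": [0.17, 0.727, -0.2], "delta_rot": [0, 0, -0.257]}]'

```text
clock: 35.02
tool_pos: [538.4, 190.2, 178.8]
eef_rot: [1.086, -2.946, 0.0]
force: [-0.3, -0.0, -0.5]
grip_width: 78.6
grip_force: 0.0
```

Call:
apply_moves --increments '[{"travel": [-0.352, 0.835, -0.066], "delta_rot": [0, 0, -0.25]}, {"travel": [-0.352, 0.835, -0.066], "delta_rot": [0, 0, -0.25]}, {"travel": [-0.352, 0.835, -0.066], "delta_rot": [0, 0, -0.25]}, {"travel": [-0.352, 0.835, -0.066], "delta_rot": [0, 0, -0.25]}, {"travel": [-0.352, 0.835, -0.066], "delta_rot": [0, 0, -0.25]}, {"travel": [-0.352, 0.835, -0.066], "delta_rot": [0, 0, -0.25]}, {"travel": [-0.352, 0.835, -0.066], "delta_rot": [0, 0, -0.25]}, {"travel": [-0.352, 0.835, -0.066], "delta_rot": [0, 0, -0.25]}, {"travel": [-0.352, 0.835, -0.066], "delta_rot": [0, 0, -0.25]}]' --gripper 1

```text
clock: 35.77
tool_pos: [498.3, 319.7, 188.9]
eef_rot: [2.123, -2.314, -0.0]
force: [0.1, -0.5, 0.4]
grip_width: 87.0
grip_force: 0.0
```

Run:
```python
from h import *
s=state(); print(s["clock"],s["tool_pos"]); caps()
cv2.imwrite("pics/s2.png",get_image("side")["frame"])
```

```text
35.7667 [498.27893093 319.66263883 188.8849814 ]
side cap 115 rect [ 624.8 -147.1] [102.2  30.7] 8.3 z 76.4
side cap 143 rect [643.8  70.4] [43.6 40.2] 77.7 z 76.1
side cap 77 rect [655.5 143.5] [ 7.2 64.7] 82.5 z 76.9
side carton 40 rect [642.2  92.6] [51.7 17.7] 0.9 z 55.5
side carton 601 rect [418.3 355.8] [83.  50.3] 87.9 z 53.4
side carton 51 rect [684.  376.2] [11.5 43.4] 0.4 z 54.4
side carton 620 rect [548.6 396.5] [50.  81.7] 2.2 z 53.8
scene carton 132 rect [417.6 357.7] [82.8 51.8] 89.5 z 53.2
wrist carton 3996 rect [418.4 355.3] [80.8 50.4] 88.0 z 52.6
wrist carton 2718 rect [549.  381.9] [50.4 54.7] 2.1 z 52.5
wrist carton 172 rect [686.5 357.1] [ 8.4 18.3] 23.9 z 53.9
```

View pics/s2.png

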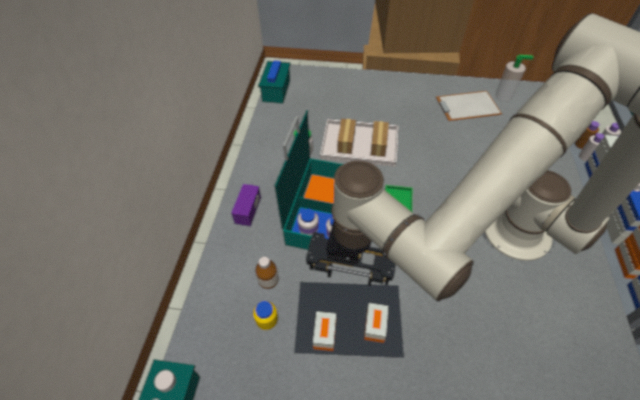

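Run:
```python
from plan import plan
t=-186.3
plan([[(548.7,396,166,-87.8)],[(548.7,396,20,-87.8)],[(548.7,396,166,-87.8)],[(540,260,170,-130)],[(545,120,170,t)],[(570,-20,165,t)],[(627.5,-77.3,150,t)],[(627.5,-77.3,23.5,t)],[(627.5,-77.3,155,t)],[(570,-20,165,t)],[(530,110,175,t)],[(460,240,180,-130)],[(418.4,355.3,166,-92)]])
```

```text
0 rows>=2.2 [-0.534, -0.279, 0.16] rz -0.04 
1 rows>=3.5 [0.0, 0.0, 0.973] rz -0.0 
2 rows>=3.5 [0.0, 0.0, -0.973] rz -0.0 
3 rows>=5.9 [0.904, 0.092, -0.027] rz 0.234 
4 rows>=7.9 [0.694, -0.625, -0.0] rz 0.313 
5 rows>=3.4 [-0.268, -0.91, 0.033] rz -0.0 
6 rows>=2.0 [-0.423, -0.337, 0.1] rz -0.0 
7 rows>=3.0 [-0.0, -0.0, 0.844] rz -0.0 
8 rows>=3.2 [-0.0, -0.0, -0.877] rz -0.0 
9 rows>=2.0 [0.423, 0.337, -0.067] rz -0.0 
10 rows>=3.3 [0.36, 0.833, -0.066] rz -0.0 
11 rows>=7.9 [0.559, 0.81, -0.034] rz -0.313 
12 rows>=5.3 [-0.411, 0.706, 0.094] rz -0.211
```

Call:
apply_moves --increments '[{"travel": [-0.534, -0.279, 0.16], "delta_rot": [0, 0, -0.04]}, {"travel": [-0.534, -0.279, 0.16], "delta_rot": [0, 0, -0.04]}, {"travel": [-0.534, -0.279, 0.16], "delta_rot": [0, 0, -0.04]}, {"travel": [-0.534, -0.279, 0.16], "delta_rot": [0, 0, -0.04]}, {"travel": [-0.534, -0.279, 0.16], "delta_rot": [0, 0, -0.04]}]'

```text
clock: 36.38
tool_pos: [546.9, 396.0, 164.6]
eef_rot: [2.264, -2.175, -0.0]
force: [0.4, -0.6, 0.2]
grip_width: 87.2
grip_force: 0.0
```

Call:
apply_moves --increments '[{"travel": [0, 0, 0.2], "delta_rot": [0, 0, 0]}, {"travel": [0, 0, 0.4], "delta_rot": [0, 0, 0]}, {"travel": [0, 0, 0.6], "delta_rot": [0, 0, 0]}, {"travel": [0, 0, 0.78], "delta_rot": [0, 0, 0]}, {"travel": [0, 0, 0.9], "delta_rot": [0, 0, 0]}, {"travel": [0, 0, 0.96], "delta_rot": [0, 0, 0]}, {"travel": [0, 0, 0.973], "delta_rot": [0, 0, 0]}, {"travel": [0, 0, 0.973], "delta_rot": [0, 0, 0]}, {"travel": [0, 0, 0.973], "delta_rot": [0, 0, 0]}]'

```text
clock: 37.13
tool_pos: [548.0, 396.8, 21.8]
eef_rot: [-2.264, 2.173, -0.0]
force: [0.1, 1.0, 0.4]
grip_width: 87.0
grip_force: 0.0
```

Call:
apply_moves --increments '[{"travel": [0, 0, 0], "delta_rot": [0, 0, 0]}, {"travel": [0, 0, 0], "delta_rot": [0, 0, 0]}, {"travel": [0, 0, 0], "delta_rot": [0, 0, 0]}, {"travel": [0, 0, 0], "delta_rot": [0, 0, 0]}, {"travel": [0, 0, 0], "delta_rot": [0, 0, 0]}, {"travel": [0, 0, 0], "delta_rot": [0, 0, 0]}, {"travel": [0, 0, 0], "delta_rot": [0, 0, 0]}, {"travel": [0, 0, 0], "delta_rot": [0, 0, 0]}, {"travel": [0, 0, -0.06], "delta_rot": [0, 0, 0]}, {"travel": [0, 0, -0.2], "delta_rot": [0, 0, 0]}, {"travel": [0, 0, -0.4], "delta_rot": [0, 0, 0]}, {"travel": [0, 0, -0.6], "delta_rot": [0, 0, 0]}, {"travel": [0, 0, -0.8], "delta_rot": [0, 0, 0]}, {"travel": [0, 0, -0.973], "delta_rot": [0, 0, 0]}, {"travel": [0, 0, -0.973], "delta_rot": [0, 0, 0]}]' --gripper 0 --newtons 25

```text
clock: 38.38
tool_pos: [549.9, 398.2, 173.7]
eef_rot: [-2.258, 2.166, -0.003]
force: [0.3, -0.1, -0.1]
grip_width: 49.7
grip_force: 25.0
```

Call:
apply_moves --increments '[{"travel": [0.904, 0.092, -0.027], "delta_rot": [0, 0, 0.234]}, {"travel": [0.904, 0.092, -0.027], "delta_rot": [0, 0, 0.234]}, {"travel": [0.904, 0.092, -0.027], "delta_rot": [0, 0, 0.234]}, {"travel": [0.904, 0.092, -0.027], "delta_rot": [0, 0, 0.234]}, {"travel": [0.904, 0.092, -0.027], "delta_rot": [0, 0, 0.234]}, {"travel": [0.904, 0.092, -0.027], "delta_rot": [0, 0, 0.234]}]'

```text
clock: 38.88
tool_pos: [538.5, 258.5, 170.2]
eef_rot: [1.321, -2.85, -0.0]
force: [-0.2, -0.3, -1.2]
grip_width: 49.9
grip_force: 25.0
```

Call:
apply_moves --increments '[{"travel": [0.694, -0.625, 0], "delta_rot": [0, 0, 0.313]}, {"travel": [0.694, -0.625, 0], "delta_rot": [0, 0, 0.313]}, {"travel": [0.694, -0.625, 0], "delta_rot": [0, 0, 0.313]}, {"travel": [0.694, -0.625, 0], "delta_rot": [0, 0, 0.313]}, {"travel": [0.694, -0.625, 0], "delta_rot": [0, 0, 0.313]}, {"travel": [0.694, -0.625, 0], "delta_rot": [0, 0, 0.313]}, {"travel": [0.694, -0.625, 0], "delta_rot": [0, 0, 0.313]}, {"travel": [0.694, -0.625, 0], "delta_rot": [0, 0, 0.313]}, {"travel": [0.694, -0.625, 0], "delta_rot": [0, 0, 0.313]}]'

```text
clock: 39.63
tool_pos: [543.9, 119.8, 169.7]
eef_rot: [-0.171, -3.136, 0.0]
force: [-0.2, -0.0, -0.0]
grip_width: 49.8
grip_force: 25.0
```

Call:
apply_moves --increments '[{"travel": [-0.268, -0.91, 0.033], "delta_rot": [0, 0, 0]}, {"travel": [-0.268, -0.91, 0.033], "delta_rot": [0, 0, 0]}, {"travel": [-0.268, -0.91, 0.033], "delta_rot": [0, 0, 0]}, {"travel": [-0.268, -0.91, 0.033], "delta_rot": [0, 0, 0]}]'

```text
clock: 39.97
tool_pos: [569.4, -23.3, 164.5]
eef_rot: [-0.166, -3.136, 0.001]
force: [0.0, 0.9, -0.5]
grip_width: 49.6
grip_force: 25.0
```

Call:
apply_moves --increments '[{"travel": [-0.15, -0.2, 0.05], "delta_rot": [0, 0, 0]}, {"travel": [-0.3, -0.337, 0.1], "delta_rot": [0, 0, 0]}, {"travel": [-0.38, -0.337, 0.1], "delta_rot": [0, 0, 0]}, {"travel": [-0.423, -0.337, 0.1], "delta_rot": [0, 0, 0]}, {"travel": [-0.423, -0.337, 0.1], "delta_rot": [0, 0, 0]}, {"travel": [-0.423, -0.337, 0.1], "delta_rot": [0, 0, 0]}]'

```text
clock: 40.47
tool_pos: [627.0, -76.3, 149.7]
eef_rot: [-0.165, -3.137, -0.0]
force: [0.4, -0.7, -1.4]
grip_width: 50.3
grip_force: 25.0
```

Call:
apply_moves --increments '[{"travel": [0, 0, 0.15], "delta_rot": [0, 0, 0]}, {"travel": [0, 0, 0.3], "delta_rot": [0, 0, 0]}, {"travel": [0, 0, 0.45], "delta_rot": [0, 0, 0]}, {"travel": [0, 0, 0.6], "delta_rot": [0, 0, 0]}, {"travel": [0, 0, 0.7], "delta_rot": [0, 0, 0]}, {"travel": [0, 0, 0.77], "delta_rot": [0, 0, 0]}, {"travel": [0, 0, 0.81], "delta_rot": [0, 0, 0]}, {"travel": [0, 0, 0.83], "delta_rot": [0, 0, 0]}, {"travel": [0, 0, 0.844], "delta_rot": [0, 0, 0]}, {"travel": [0, 0, 0.844], "delta_rot": [0, 0, 0]}, {"travel": [0, 0, 0.844], "delta_rot": [0, 0, 0]}]'

```text
clock: 41.38
tool_pos: [627.9, -76.8, 24.2]
eef_rot: [0.167, 3.135, 0.0]
force: [0.5, -0.8, -0.3]
grip_width: 50.3
grip_force: 25.0
```

Down at 24.2, as expected. Next I release it and fetch the second carton.

Call:
apply_moves --increments '[{"travel": [0, 0, 0], "delta_rot": [0, 0, 0]}, {"travel": [0, 0, 0], "delta_rot": [0, 0, 0]}, {"travel": [0, 0, 0], "delta_rot": [0, 0, 0]}, {"travel": [0, 0, 0], "delta_rot": [0, 0, 0]}, {"travel": [0, 0, 0], "delta_rot": [0, 0, 0]}, {"travel": [0, 0, -0.1], "delta_rot": [0, 0, 0]}, {"travel": [0, 0, -0.3], "delta_rot": [0, 0, 0]}, {"travel": [0, 0, -0.55], "delta_rot": [0, 0, 0]}, {"travel": [0, 0, -0.75], "delta_rot": [0, 0, 0]}, {"travel": [0, 0, -0.877], "delta_rot": [0, 0, 0]}, {"travel": [0, 0, -0.877], "delta_rot": [0, 0, 0]}]' --gripper 0.85

```text
clock: 42.3
tool_pos: [630.4, -77.1, 160.8]
eef_rot: [0.166, 3.126, 0.001]
force: [1.1, -0.0, 0.1]
grip_width: 74.0
grip_force: 0.0
```

Call:
apply_moves --increments '[{"travel": [0.423, 0.337, -0.067], "delta_rot": [0, 0, 0]}, {"travel": [0.423, 0.337, -0.067], "delta_rot": [0, 0, 0]}, {"travel": [0.423, 0.337, -0.067], "delta_rot": [0, 0, 0]}]'

```text
clock: 42.55
tool_pos: [565.2, -17.3, 164.9]
eef_rot: [-0.164, -3.134, -0.002]
force: [-0.1, -0.2, -0.2]
grip_width: 73.6
grip_force: 0.0
```

Call:
apply_moves --increments '[{"travel": [0.36, 0.833, -0.066], "delta_rot": [0, 0, 0]}, {"travel": [0.36, 0.833, -0.066], "delta_rot": [0, 0, 0]}, {"travel": [0.36, 0.833, -0.066], "delta_rot": [0, 0, 0]}, {"travel": [0.36, 0.833, -0.066], "delta_rot": [0, 0, 0]}]'

```text
clock: 42.88
tool_pos: [528.0, 113.8, 175.0]
eef_rot: [0.162, 3.137, 0.002]
force: [-0.3, -0.4, -0.9]
grip_width: 73.9
grip_force: 0.0
```

Call:
apply_moves --increments '[{"travel": [0.559, 0.81, -0.034], "delta_rot": [0, 0, -0.313]}, {"travel": [0.559, 0.81, -0.034], "delta_rot": [0, 0, -0.313]}, {"travel": [0.559, 0.81, -0.034], "delta_rot": [0, 0, -0.313]}, {"travel": [0.559, 0.81, -0.034], "delta_rot": [0, 0, -0.313]}, {"travel": [0.559, 0.81, -0.034], "delta_rot": [0, 0, -0.313]}, {"travel": [0.559, 0.81, -0.034], "delta_rot": [0, 0, -0.313]}, {"travel": [0.559, 0.81, -0.034], "delta_rot": [0, 0, -0.313]}, {"travel": [0.559, 0.81, -0.034], "delta_rot": [0, 0, -0.313]}]' --gripper 1

```text
clock: 43.55
tool_pos: [458.5, 239.8, 179.3]
eef_rot: [1.342, -2.84, 0.0]
force: [-0.0, 0.2, 0.5]
grip_width: 86.8
grip_force: 0.0
```

Call:
apply_moves --increments '[{"travel": [-0.411, 0.706, 0.094], "delta_rot": [0, 0, -0.211]}, {"travel": [-0.411, 0.706, 0.094], "delta_rot": [0, 0, -0.211]}, {"travel": [-0.411, 0.706, 0.094], "delta_rot": [0, 0, -0.211]}, {"travel": [-0.411, 0.706, 0.094], "delta_rot": [0, 0, -0.211]}, {"travel": [-0.411, 0.706, 0.094], "delta_rot": [0, 0, -0.211]}, {"travel": [-0.411, 0.706, 0.094], "delta_rot": [0, 0, -0.211]}, {"travel": [-0.411, 0.706, 0.094], "delta_rot": [0, 0, -0.211]}, {"travel": [-0.411, 0.706, 0.094], "delta_rot": [0, 0, -0.211]}]'

```text
clock: 44.22
tool_pos: [416.9, 354.7, 165.3]
eef_rot: [2.184, -2.257, 0.0]
force: [-0.2, -0.3, -0.2]
grip_width: 86.9
grip_force: 0.0
```

Run:
```python
from h import *
s=state(); print(s["clock"],s["tool_pos"]); caps(("side","wrist"))
tops(48,62,(500,680,-150,0),("side",))
from plan import plan
t=-186.3; x,y=418.4,355.3
plan([[(x,y,20,-92)],[(x,y,166,-92)],[(440,235,170,-130)],[(490,105,170,t)],[(520,-25,165,t)],[(536.1,-67.2,150,t)],[(536.1,-67.2,23.5,t)]])
```

```text
44.2167 [416.89020079 354.71872515 165.2533199 ]
side cap 210 rect [ 574.9 -140.5] [ 19.3 192.9] 86.3 z 76.1
side cap 141 rect [646.7  69.9] [43.4 45.3] 84.7 z 76.5
side cap 145 rect [554.7  79.5] [42.  40.9] 71.9 z 76.6
side cap 206 rect [598.  150.4] [ 11.9 180.7] 84.8 z 76.7
side carton 254 rect [626.8 -76.2] [53.3 79.1] 84.2 z 55.4
side carton 603 rect [418.8 355.8] [81.6 50.3] 88.4 z 53.8
side carton 56 rect [683.9 375.5] [11.3 40.7] 0.1 z 54.8
wrist carton 5589 rect [418.4 355.4] [80.5 50.1] 87.9 z 52.6
wrist carton 760 rect [682.7 373.8] [44.4 12.5] 86.7 z 54.6
side px 339 168 n 123 c [ 573.9 -141.5] s [  9.7 147.2] a 85.2 z 55.5 bgr [67. 73. 11.]
side px 319 182 n 315 c [627.7 -75.1] s [53.8 80.8] a 82.3 z 54.2 bgr [172. 189. 206.]
side px 309 199 n 40 c [648.9  -4.6] s [ 6.8 57.8] a 86.8 z 52.6 bgr [60.5 77.  72. ]
0 rows>=3.5 [0.0, 0.001, 0.973] rz 0.0 
1 rows>=3.5 [0.0, -0.0, -0.973] rz 0.0 
2 rows>=5.3 [0.797, -0.172, -0.027] rz 0.211 
3 rows>=7.9 [0.45, -0.812, -0.0] rz 0.313 
4 rows>=3.2 [-0.294, -0.839, 0.033] rz -0.0 
5 rows>=1.1 [-0.138, -0.268, 0.1] rz -0.0 
6 rows>=3.0 [0.0, -0.0, 0.844] rz -0.0
```

Call:
apply_moves --increments '[{"travel": [0, 0.001, 0.2], "delta_rot": [0, 0, 0]}, {"travel": [0, 0.001, 0.4], "delta_rot": [0, 0, 0]}, {"travel": [0, 0.001, 0.6], "delta_rot": [0, 0, 0]}, {"travel": [0, 0.001, 0.78], "delta_rot": [0, 0, 0]}, {"travel": [0, 0.001, 0.9], "delta_rot": [0, 0, 0]}, {"travel": [0, 0.001, 0.96], "delta_rot": [0, 0, 0]}, {"travel": [0, 0.001, 0.973], "delta_rot": [0, 0, 0]}, {"travel": [0, 0.001, 0.973], "delta_rot": [0, 0, 0]}, {"travel": [0, 0.001, 0.973], "delta_rot": [0, 0, 0]}]'

```text
clock: 45.12
tool_pos: [417.6, 355.8, 20.9]
eef_rot: [-2.184, 2.254, 0.0]
force: [0.0, -0.4, 0.1]
grip_width: 86.9
grip_force: 0.0
```

Call:
apply_moves --increments '[{"travel": [0, 0, 0], "delta_rot": [0, 0, 0]}, {"travel": [0, 0, 0], "delta_rot": [0, 0, 0]}, {"travel": [0, 0, 0], "delta_rot": [0, 0, 0]}, {"travel": [0, 0, 0], "delta_rot": [0, 0, 0]}, {"travel": [0, 0, 0], "delta_rot": [0, 0, 0]}, {"travel": [0, 0, 0], "delta_rot": [0, 0, 0]}, {"travel": [0, 0, 0], "delta_rot": [0, 0, 0]}, {"travel": [0, 0, 0], "delta_rot": [0, 0, 0]}, {"travel": [0, 0, -0.06], "delta_rot": [0, 0, 0]}, {"travel": [0, 0, -0.2], "delta_rot": [0, 0, 0]}, {"travel": [0, 0, -0.4], "delta_rot": [0, 0, 0]}, {"travel": [0, 0, -0.6], "delta_rot": [0, 0, 0]}, {"travel": [0, 0, -0.8], "delta_rot": [0, 0, 0]}, {"travel": [0, 0, -0.973], "delta_rot": [0, 0, 0]}, {"travel": [0, 0, -0.973], "delta_rot": [0, 0, 0]}]' --gripper 0 --newtons 25

```text
clock: 46.37
tool_pos: [419.1, 357.5, 172.3]
eef_rot: [-2.179, 2.246, 0.001]
force: [1.3, 0.3, -0.6]
grip_width: 49.6
grip_force: 25.0
```

Call:
apply_moves --increments '[{"travel": [0.797, -0.172, -0.027], "delta_rot": [0, 0, 0.211]}, {"travel": [0.797, -0.172, -0.027], "delta_rot": [0, 0, 0.211]}, {"travel": [0.797, -0.172, -0.027], "delta_rot": [0, 0, 0.211]}, {"travel": [0.797, -0.172, -0.027], "delta_rot": [0, 0, 0.211]}, {"travel": [0.797, -0.172, -0.027], "delta_rot": [0, 0, 0.211]}, {"travel": [0.797, -0.172, -0.027], "delta_rot": [0, 0, 0.211]}]'

```text
clock: 46.87
tool_pos: [438.5, 233.4, 169.6]
eef_rot: [1.323, -2.848, -0.0]
force: [0.1, 0.4, -0.8]
grip_width: 49.7
grip_force: 25.0
```

Call:
apply_moves --increments '[{"travel": [0.45, -0.812, 0], "delta_rot": [0, 0, 0.313]}, {"travel": [0.45, -0.812, 0], "delta_rot": [0, 0, 0.313]}, {"travel": [0.45, -0.812, 0], "delta_rot": [0, 0, 0.313]}, {"travel": [0.45, -0.812, 0], "delta_rot": [0, 0, 0.313]}, {"travel": [0.45, -0.812, 0], "delta_rot": [0, 0, 0.313]}, {"travel": [0.45, -0.812, 0], "delta_rot": [0, 0, 0.313]}, {"travel": [0.45, -0.812, 0], "delta_rot": [0, 0, 0.313]}, {"travel": [0.45, -0.812, 0], "delta_rot": [0, 0, 0.313]}, {"travel": [0.45, -0.812, 0], "delta_rot": [0, 0, 0.313]}]'

```text
clock: 47.62
tool_pos: [488.6, 104.5, 169.3]
eef_rot: [-0.172, -3.136, 0.001]
force: [-0.0, 0.1, -1.1]
grip_width: 49.7
grip_force: 25.0
```

Call:
apply_moves --increments '[{"travel": [-0.294, -0.839, 0.033], "delta_rot": [0, 0, 0]}, {"travel": [-0.294, -0.839, 0.033], "delta_rot": [0, 0, 0]}, {"travel": [-0.294, -0.839, 0.033], "delta_rot": [0, 0, 0]}, {"travel": [-0.294, -0.839, 0.033], "delta_rot": [0, 0, 0]}]'

```text
clock: 47.95
tool_pos: [519.6, -29.0, 164.2]
eef_rot: [-0.169, -3.135, 0.002]
force: [-0.2, 0.2, -1.8]
grip_width: 49.4
grip_force: 25.0
```

Call:
apply_moves --increments '[{"travel": [-0.138, -0.268, 0.1], "delta_rot": [0, 0, 0]}, {"travel": [-0.138, -0.268, 0.1], "delta_rot": [0, 0, 0]}, {"travel": [-0.138, -0.268, 0.1], "delta_rot": [0, 0, 0]}, {"travel": [-0.138, -0.268, 0.1], "delta_rot": [0, 0, 0]}, {"travel": [-0.138, -0.268, 0.1], "delta_rot": [0, 0, 0]}]'

```text
clock: 48.37
tool_pos: [535.7, -66.3, 150.0]
eef_rot: [-0.165, -3.137, -0.0]
force: [0.9, 0.2, -0.5]
grip_width: 49.7
grip_force: 25.0
```

Call:
apply_moves --increments '[{"travel": [0, 0, 0.15], "delta_rot": [0, 0, 0]}, {"travel": [0, 0, 0.3], "delta_rot": [0, 0, 0]}, {"travel": [0, 0, 0.45], "delta_rot": [0, 0, 0]}, {"travel": [0, 0, 0.6], "delta_rot": [0, 0, 0]}, {"travel": [0, 0, 0.7], "delta_rot": [0, 0, 0]}, {"travel": [0, 0, 0.77], "delta_rot": [0, 0, 0]}, {"travel": [0, 0, 0.81], "delta_rot": [0, 0, 0]}, {"travel": [0, 0, 0.83], "delta_rot": [0, 0, 0]}, {"travel": [0, 0, 0.844], "delta_rot": [0, 0, 0]}, {"travel": [0, 0, 0.844], "delta_rot": [0, 0, 0]}, {"travel": [0, 0, 0.844], "delta_rot": [0, 0, 0]}]'

```text
clock: 49.28
tool_pos: [536.6, -67.0, 24.0]
eef_rot: [0.167, 3.135, 0.0]
force: [0.3, -0.4, -0.7]
grip_width: 50.0
grip_force: 25.0
```

Run:
```python
from plan import plan
t=-186.3
plan([[(536.1,-67.2,165,t)],[(536.1,-60,310,t)],[(590,-10,370,-140)],[(600,-2,375,-96.3)]])
```

```text
0 rows>=3.4 [0.0, -0.0, -0.944] rz -0.0 
1 rows>=3.5 [0.005, 0.048, -0.966] rz -0.0 
2 rows>=6.5 [-0.32, 0.37, -0.4] rz -0.257 
3 rows>=6.1 [-0.086, -0.002, -0.034] rz -0.243
```

Call:
apply_moves --increments '[{"travel": [0, 0, 0], "delta_rot": [0, 0, 0]}, {"travel": [0, 0, 0], "delta_rot": [0, 0, 0]}, {"travel": [0, 0, 0], "delta_rot": [0, 0, 0]}, {"travel": [0, 0, 0], "delta_rot": [0, 0, 0]}, {"travel": [0, 0, 0], "delta_rot": [0, 0, 0]}, {"travel": [0, 0, -0.1], "delta_rot": [0, 0, 0]}, {"travel": [0, 0, -0.3], "delta_rot": [0, 0, 0]}, {"travel": [0, 0, -0.55], "delta_rot": [0, 0, 0]}, {"travel": [0, 0, -0.8], "delta_rot": [0, 0, 0]}, {"travel": [0, 0, -0.943], "delta_rot": [0, 0, 0]}, {"travel": [0, 0, -0.943], "delta_rot": [0, 0, 0]}]' --gripper 0.85

```text
clock: 50.2
tool_pos: [539.4, -67.1, 170.8]
eef_rot: [0.166, 3.125, 0.002]
force: [0.4, 0.3, 0.4]
grip_width: 74.1
grip_force: 0.0
```

Call:
apply_moves --increments '[{"travel": [0.005, 0.048, -0.966], "delta_rot": [0, 0, 0]}, {"travel": [0.005, 0.048, -0.966], "delta_rot": [0, 0, 0]}, {"travel": [0.005, 0.048, -0.966], "delta_rot": [0, 0, 0]}, {"travel": [0.005, 0.048, -0.966], "delta_rot": [0, 0, 0]}]'

```text
clock: 50.53
tool_pos: [537.4, -60.1, 314.9]
eef_rot: [0.167, 3.129, -0.0]
force: [-0.4, 0.1, 0.5]
grip_width: 74.1
grip_force: 0.0
```

Call:
apply_moves --increments '[{"travel": [-0.32, 0.37, -0.4], "delta_rot": [0, 0, -0.257]}, {"travel": [-0.32, 0.37, -0.4], "delta_rot": [0, 0, -0.257]}, {"travel": [-0.32, 0.37, -0.4], "delta_rot": [0, 0, -0.257]}, {"travel": [-0.32, 0.37, -0.4], "delta_rot": [0, 0, -0.257]}, {"travel": [-0.32, 0.37, -0.4], "delta_rot": [0, 0, -0.257]}, {"travel": [-0.32, 0.37, -0.4], "delta_rot": [0, 0, -0.257]}, {"travel": [-0.32, 0.37, -0.4], "delta_rot": [0, 0, -0.257]}]'

```text
clock: 51.12
tool_pos: [589.5, -9.6, 368.4]
eef_rot: [1.085, -2.946, -0.001]
force: [0.1, 0.1, -0.5]
grip_width: 74.0
grip_force: 0.0
```

Call:
apply_moves --increments '[{"travel": [-0.086, -0.002, -0.034], "delta_rot": [0, 0, -0.243]}, {"travel": [-0.086, -0.002, -0.034], "delta_rot": [0, 0, -0.243]}, {"travel": [-0.086, -0.002, -0.034], "delta_rot": [0, 0, -0.243]}, {"travel": [-0.086, -0.002, -0.034], "delta_rot": [0, 0, -0.243]}, {"travel": [-0.086, -0.002, -0.034], "delta_rot": [0, 0, -0.243]}, {"travel": [-0.086, -0.002, -0.034], "delta_rot": [0, 0, -0.243]}, {"travel": [-0.086, -0.002, -0.034], "delta_rot": [0, 0, -0.243]}, {"travel": [-0.086, -0.002, -0.034], "delta_rot": [0, 0, -0.243]}]' --gripper 0.4

```text
clock: 51.78
tool_pos: [599.5, -1.7, 373.9]
eef_rot: [2.096, -2.339, -0.001]
force: [0.2, -0.5, -0.0]
grip_width: 36.3
grip_force: 0.0
```

Run:
```python
from h import *
s=state(); print(s["clock"],s["tool_pos"],s["eef_rot"])
cv2.imwrite("pics/s3.png",get_image("scene")["frame"])
for n in("side","scene","wrist"):
    f,P=cloud(n); m=(P[...,2]>310)&(P[...,2]<345)&(P[...,0]>600)&(P[...,0]<760)&(abs(P[...,1]+10)<75)
    if n=="wrist": cv2.imwrite("pics/w3.png",f)
    if m.sum()>10: print(n,m.sum(),np.round(np.median(P[m],0),1),np.round(np.percentile(P[m],95,0),1),np.round(np.percentile(P[m],5,0),1))
caps(("side",))
```

```text
51.7833 [599.52673414  -1.73428264 373.85291156] [ 2.09579233e+00 -2.33885312e+00 -1.32241958e-03]
side 154 [6.912e+02 4.000e-01 3.357e+02] [699.1  48.6 338.6] [682.1 -61.4 317.2]
scene 157 [692.4 -17.3 333.2] [700.4  44.4 337.8] [683.  -68.2 313.7]
wrist 2206 [686.2 -39.1 336.4] [692.5  -2.6 338.1] [680.9 -67.3 323.6]
side cap 216 rect [ 574.7 -135.9] [ 25.6 190.5] 85.3 z 75.8
side cap 147 rect [645.7  70.3] [42.8 42.5] 8.5 z 76.5
side cap 152 rect [553.9  79.6] [43.7 40. ] 72.6 z 76.3
side cap 217 rect [598.4 150.1] [  8.1 182.6] 83.8 z 77.0
side carton 256 rect [627.  -76.3] [55.6 80.2] 83.9 z 55.2
side carton 271 rect [537.2 -66.8] [56.6 79.9] 84.2 z 55.4
side carton 45 rect [641.7  93.2] [51.6 16.5] 4.5 z 55.6
side carton 40 rect [559.6 102. ] [15.5 50.7] 76.8 z 54.9
side carton 57 rect [683.7 374.2] [11.6 39.9] 1.0 z 54.7
```

View pics/s3.png

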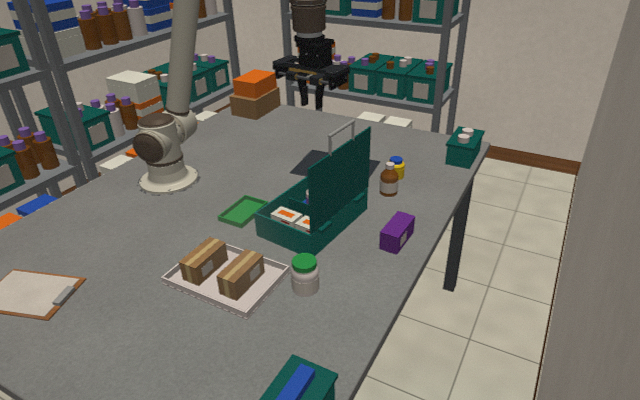

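Run:
```python
from plan import plan
import math,json
plan([[(691.4,-10.9,372,-96.3)],[(691.4,-10.9,314,-96.3)]])
def G(p): return (-250*math.cos(p),250*math.sin(p))
A=[1.58,1.2,.8,.4,-.01]
for a,b in zip(A,A[1:]):
    n=8; print([[0,round(-(G(a+(b-a)*i/n)[0]-G(a)[0])/150,3),round(-(G(a+(b-a)*i/n)[1]-G(a)[1])/150,3)] for i in range(1,n+1)])
json.dump([440.6,16.8,61.5,-96.3],open("cmd.json","w"))
```

```text
0 rows>=2.2 [-0.008, -0.612, 0.02] rz -0.0 
1 rows>=1.4 [-0.0, 0.0, 0.387] rz -0.0 
[[0, 0.079, 0.001], [0, 0.158, 0.006], [0, 0.237, 0.015], [0, 0.315, 0.027], [0, 0.393, 0.043], [0, 0.469, 0.063], [0, 0.545, 0.086], [0, 0.619, 0.113]]
[[0, 0.077, 0.032], [0, 0.152, 0.068], [0, 0.225, 0.108], [0, 0.297, 0.151], [0, 0.366, 0.198], [0, 0.432, 0.248], [0, 0.496, 0.301], [0, 0.557, 0.358]]
[[0, 0.058, 0.06], [0, 0.114, 0.122], [0, 0.166, 0.187], [0, 0.214, 0.255], [0, 0.26, 0.324], [0, 0.301, 0.397], [0, 0.34, 0.471], [0, 0.374, 0.547]]
[[0, 0.031, 0.079], [0, 0.058, 0.16], [0, 0.081, 0.243], [0, 0.1, 0.326], [0, 0.114, 0.41], [0, 0.124, 0.495], [0, 0.13, 0.58], [0, 0.131, 0.666]]
```

Call:
apply_moves --increments '[{"travel": [-0.008, -0.25, 0], "delta_rot": [0, 0, 0]}, {"travel": [-0.008, -0.5, 0.01], "delta_rot": [0, 0, 0]}, {"travel": [-0.008, -0.612, 0.02], "delta_rot": [0, 0, 0]}, {"travel": [-0.008, -0.612, 0.02], "delta_rot": [0, 0, 0]}, {"travel": [-0.008, -0.612, 0.02], "delta_rot": [0, 0, 0]}, {"travel": [-0.008, -0.612, 0.02], "delta_rot": [0, 0, 0]}]'

```text
clock: 52.53
tool_pos: [690.7, -10.4, 371.8]
eef_rot: [2.099, -2.337, 0.0]
force: [-0.5, 0.4, -1.3]
grip_width: 35.0
grip_force: 0.0
```

Call:
apply_moves --increments '[{"travel": [0, 0, 0.1], "delta_rot": [0, 0, 0]}, {"travel": [0, 0, 0.2], "delta_rot": [0, 0, 0]}, {"travel": [0, 0, 0.3], "delta_rot": [0, 0, 0]}, {"travel": [0, 0, 0.387], "delta_rot": [0, 0, 0]}, {"travel": [0, 0, 0.387], "delta_rot": [0, 0, 0]}, {"travel": [0, 0, 0.387], "delta_rot": [0, 0, 0]}]'

```text
clock: 53.03
tool_pos: [690.2, -10.4, 314.6]
eef_rot: [-2.1, 2.337, -0.001]
force: [0.1, -0.6, -0.1]
grip_width: 35.3
grip_force: 0.0
```

Call:
apply_moves --increments '[{"travel": [0, 0, 0], "delta_rot": [0, 0, 0]}, {"travel": [0, 0, 0], "delta_rot": [0, 0, 0]}, {"travel": [0, 0, 0], "delta_rot": [0, 0, 0]}, {"travel": [0, 0, 0], "delta_rot": [0, 0, 0]}, {"travel": [0, 0, 0], "delta_rot": [0, 0, 0]}, {"travel": [0, 0, 0], "delta_rot": [0, 0, 0]}, {"travel": [0, 0, 0], "delta_rot": [0, 0, 0]}]' --gripper 0 --newtons 25

```text
clock: 53.62
tool_pos: [691.2, -10.4, 314.1]
eef_rot: [-2.099, 2.337, -0.001]
force: [-0.6, 0.5, 2.1]
grip_width: 9.1
grip_force: 25.0
```

Call:
apply_moves --increments '[{"travel": [0, 0.079, 0.001], "delta_rot": [0, 0, 0]}, {"travel": [0, 0.158, 0.006], "delta_rot": [0, 0, 0]}, {"travel": [0, 0.237, 0.015], "delta_rot": [0, 0, 0]}, {"travel": [0, 0.315, 0.027], "delta_rot": [0, 0, 0]}, {"travel": [0, 0.393, 0.043], "delta_rot": [0, 0, 0]}, {"travel": [0, 0.469, 0.063], "delta_rot": [0, 0, 0]}, {"travel": [0, 0.545, 0.086], "delta_rot": [0, 0, 0]}, {"travel": [0, 0.619, 0.113], "delta_rot": [0, 0, 0]}]'

```text
clock: 54.28
tool_pos: [599.7, 0.1, 297.4]
eef_rot: [-2.097, 2.334, -0.003]
force: [1.2, 3.0, 2.2]
grip_width: 9.2
grip_force: 25.0
```

Call:
apply_moves --increments '[{"travel": [0, 0.077, 0.032], "delta_rot": [0, 0, 0]}, {"travel": [0, 0.152, 0.068], "delta_rot": [0, 0, 0]}, {"travel": [0, 0.225, 0.108], "delta_rot": [0, 0, 0]}, {"travel": [0, 0.297, 0.151], "delta_rot": [0, 0, 0]}, {"travel": [0, 0.366, 0.198], "delta_rot": [0, 0, 0]}, {"travel": [0, 0.432, 0.248], "delta_rot": [0, 0, 0]}, {"travel": [0, 0.496, 0.301], "delta_rot": [0, 0, 0]}, {"travel": [0, 0.557, 0.358], "delta_rot": [0, 0, 0]}]'

```text
clock: 54.95
tool_pos: [516.9, 9.6, 243.6]
eef_rot: [-2.096, 2.333, -0.003]
force: [3.3, 2.2, -0.1]
grip_width: 9.1
grip_force: 25.0
```

Call:
apply_moves --increments '[{"travel": [0, 0.058, 0.06], "delta_rot": [0, 0, 0]}, {"travel": [0, 0.114, 0.122], "delta_rot": [0, 0, 0]}, {"travel": [0, 0.166, 0.187], "delta_rot": [0, 0, 0]}, {"travel": [0, 0.214, 0.255], "delta_rot": [0, 0, 0]}, {"travel": [0, 0.26, 0.324], "delta_rot": [0, 0, 0]}, {"travel": [0, 0.301, 0.397], "delta_rot": [0, 0, 0]}, {"travel": [0, 0.34, 0.471], "delta_rot": [0, 0, 0]}, {"travel": [0, 0.374, 0.547], "delta_rot": [0, 0, 0]}]'

```text
clock: 55.62
tool_pos: [461.4, 15.9, 161.4]
eef_rot: [-2.096, 2.332, -0.002]
force: [1.6, 4.1, 0.5]
grip_width: 8.9
grip_force: 25.1
```

Call:
apply_moves --increments '[{"travel": [0, 0.031, 0.079], "delta_rot": [0, 0, 0]}, {"travel": [0, 0.058, 0.16], "delta_rot": [0, 0, 0]}, {"travel": [0, 0.081, 0.243], "delta_rot": [0, 0, 0]}, {"travel": [0, 0.1, 0.326], "delta_rot": [0, 0, 0]}, {"travel": [0, 0.114, 0.41], "delta_rot": [0, 0, 0]}, {"travel": [0, 0.124, 0.495], "delta_rot": [0, 0, 0]}, {"travel": [0, 0.13, 0.57], "delta_rot": [0, 0, 0]}, {"travel": [0, 0.131, 0.62], "delta_rot": [0, 0, 0]}, {"travel": [0, 0.131, 0.65], "delta_rot": [0, 0, 0]}, {"travel": [0, 0.131, 0.666], "delta_rot": [0, 0, 0]}, {"travel": [0, 0.131, 0.666], "delta_rot": [0, 0, 0]}, {"travel": [0, 0.131, 0.666], "delta_rot": [0, 0, 0]}, {"travel": [0, 0.131, 0.666], "delta_rot": [0, 0, 0]}]'

```text
clock: 56.7
tool_pos: [440.9, 18.0, 60.8]
eef_rot: [-2.097, 2.336, 0.001]
force: [-2.1, 6.5, -2.2]
grip_width: 8.7
grip_force: 25.1
```

Call:
apply_moves --increments '[{"travel": [0, 0, 0.01], "delta_rot": [0, 0, 0]}, {"travel": [0, 0, 0.02], "delta_rot": [0, 0, 0]}, {"travel": [0, 0, 0.02], "delta_rot": [0, 0, 0]}, {"travel": [0, 0, 0.02], "delta_rot": [0, 0, 0]}]'

```text
clock: 57.03
tool_pos: [441.0, 17.9, 59.7]
eef_rot: [-2.098, 2.335, 0.0]
force: [-7.1, 7.7, 14.6]
grip_width: 8.7
grip_force: 24.0
```

Run:
```python
from h import *
print(state()["tool_pos"],state()["force"])
u=np.array([np.cos(np.radians(-6.3)),np.sin(np.radians(-6.3))])
for n in("scene","side"):
    f,P=cloud(n); D=P[...,:2]-[589.9,.8]; X=D@u; Y=D@np.array([-u[1],u[0]])
    m=(P[...,2]>75)&(P[...,2]<110)&(abs(X)<92)&(abs(Y)<140); p=np.polyfit(X[m],P[m][:,2],1)
    print(n,m.sum(),"slope",p,"z at -90",np.polyval(p,-90),"z at 90",np.polyval(p,90))
```

```text
[440.95774098  17.92272646  59.70861228] [-7.13484524  7.66697177 14.59703073]
scene 3148 slope [1.84165929e-04 8.49804553e+01] z at -90 84.96388034293689 z at 90 84.99703021014518
side 3949 slope [-8.05950426e-04  8.52405556e+01] z at -90 85.3130911537923 z at 90 85.16802007707088
```

Call:
apply_moves --increments '[{"travel": [0, 0, 0], "delta_rot": [0, 0, 0]}, {"travel": [0, 0, 0], "delta_rot": [0, 0, 0]}, {"travel": [0, 0, 0], "delta_rot": [0, 0, 0]}, {"travel": [0, 0, 0], "delta_rot": [0, 0, 0]}, {"travel": [0, 0, 0], "delta_rot": [0, 0, 0]}, {"travel": [0, 0, -0.1], "delta_rot": [0, 0, 0]}, {"travel": [0, 0, -0.25], "delta_rot": [0, 0, 0]}, {"travel": [0, 0, -0.45], "delta_rot": [0, 0, 0]}, {"travel": [0, 0, -0.7], "delta_rot": [0, 0, 0]}, {"travel": [0, 0, -0.95], "delta_rot": [0, 0, 0]}, {"travel": [0, 0, -0.95], "delta_rot": [0, 0, 0]}, {"travel": [0, 0, -0.95], "delta_rot": [0, 0, 0]}, {"travel": [0, 0, -0.95], "delta_rot": [0, 0, 0]}]' --gripper 0.4

```text
clock: 58.22
tool_pos: [439.8, 16.4, 199.9]
eef_rot: [2.098, -2.337, -0.001]
force: [-0.2, -0.4, 0.5]
grip_width: 35.0
grip_force: 0.0
```

Run:
```python
from h import *
print(state()["tool_pos"],state()["force"])
u=np.array([np.cos(np.radians(-6.3)),np.sin(np.radians(-6.3))])
for n in("scene","side"):
    f,P=cloud(n); D=P[...,:2]-[589.9,.8]; X=D@u; Y=D@np.array([-u[1],u[0]])
    m=(P[...,2]>75)&(P[...,2]<110)&(abs(X)<92)&(abs(Y)<140); p=np.polyfit(X[m],P[m][:,2],1)
    print(n,m.sum(),"z at -90",np.polyval(p,-90),"z at 90",np.polyval(p,90))
    cv2.imwrite(f"pics/{n}9.png",f)
tops(62,80,(380,640,-430,-220),("scene",))
```

```text
[439.75493962  16.37773346 199.92619361] [-0.15023271 -0.40229749  0.48049953]
scene 3138 z at -90 85.02043961172649 z at 90 85.05952482314476
side 4325 z at -90 85.20285106988966 z at 90 85.4044183527199
scene px 201 252 n 572 c [ 446.1 -327.5] s [121.3  58.2] a 89.5 z 64.1 bgr [ 76. 115. 149.]
scene px 238 265 n 629 c [ 565.1 -326.3] s [122.6  57.9] a 89.7 z 64.1 bgr [ 80. 116. 148.]
```

View pics/scene9.png

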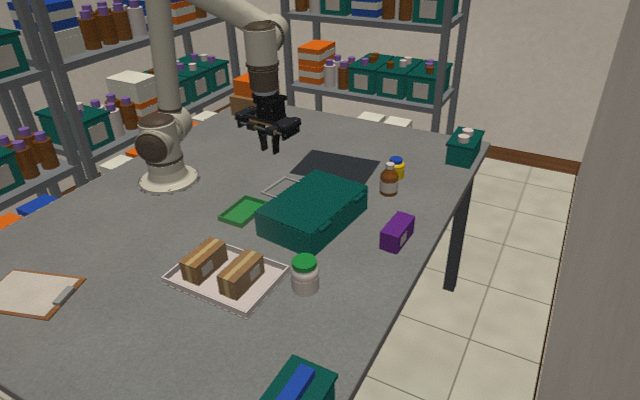

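The lid is flat and shut at (312,210), the mat at (335,165) is empty, and both packs lie in the tray at (204,260) and (240,274). The other things are where they were.

```bash
python3 -c "from workcell import finish_job; print(finish_job())"
```

```text
the job is handed in; nothing more can be done
None
```

The job is done and handed in: both packs lie in the returns tray, both bottles and both cartons are in their compartments, the lid is fully shut, and the clock stood at about 58 s of the 210 s allowed.

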